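# Lid a sprocket into the soaking pot

### The arm

A 7-joint arm with a two-finger parallel gripper is mounted at the origin on a cart in front of the work surface, level with it; the furniture and walls round the work are solid. World frame = base frame: x ahead of the robot, y to its left, z up, the work surface at z = 0. Lengths are in m, angles in rad, forces in N, time in s.
With the tool pointing down it reaches from about 0.425 to 0.8 m from the base axis. Payload 8.3 kg.
Tool frame: the origin (TCP) lies at the very end of the fingers, on their centre line; the grasp point (between the pads) lies 19 mm behind it; z points along the fingers, y is the direction in which the jaws open and shut (so a half turn about z gives the same grasp; the last joint's range is limited). The gripper opens to 85 mm and grips with 20 to 120 N. Pads are 22 mm wide; open, the fingers measure 114 mm over their backs; the gripper's body (76 mm by 85 mm) begins 54 mm behind the grasp point. The pads swing forward as they close: fully open they stand 13 mm farther back than shut.
Start: joints at [1.075, 0.383, 0.016, 1.37, -0.006, 1.388, -0.046], TCP at [0.262, -0.567, 0.231] pointing down, gripper open.
Joint ranges: [-2.95, 2.95], [-0.25, 2.06], [-1.52, 1.56], [0.18, 2.33], [-1.44, 4.58], [0.02, 2.06], [-3.01, 3.01]. Speed limits (rad/s): [2.39, 2.39, 3.01, 3.01, 3.14, 3.14, 3.14].

### API

Orientations are given as [roll, pitch, yaw] about the fixed x, y, z axes, in that order (R = Rz(yaw) Ry(pitch) Rx(roll)).
In Python, from cell import observe, camera, camera_model, hand_in gives the robot as it stands.
- The arm moves only by the tool jog_arm, never from a script. Its argument "plan" is one flat list of numbers, 6 for each row, row after row: the shift along the world's x, y, z in units of 50 cm (1.0 is 50 cm), then the turn, a rotation vector about the world's x, y, z in units of 180 degrees (1.0 is 180 degrees). A call has 1 to 20 rows; each row is the pose to reach, as a shift and turn from the pose commanded when the call began, turning the shorter way round; what a row does not reach only later rows make up. A row lasts 1/8 s, in which the tool goes at most 62.5 mm and 10.7 degrees, less where a joint would pass 70% of its speed; a pose out of reach is approached as far as the arm can. A call with a number of a shift or a turn outside -1 to 1 is refused whole. A call with a gripper value outside its range is refused whole. "grip" is the gripper command: -1 is shut, 1 is fully open, values between are in proportion, set as the call begins (left out, the last holds). The fingers move at their own pace and stop on an object; the grip force is fixed at half the most. Time passes only in rows, so rows that repeat a pose let the fingers close. It gives the time, the measured TCP pose, the force and the opening at its end, in the units of the state.
- observe(): the state, without advancing time (a new reading comes with each control period).
- camera(name): name is "scene" or "side" or "wrist"; returns the picture (384x512x3 uint8, red, green, blue); there is no depth.
- camera_model(name): a dict with "vertical_fov" (degrees; the focal length in pixels is half the picture's height over the tangent of half this angle, whatever the lens; pixels are square), "cx", "cy" (the principal point, pixels), "k1" (the pictures are not rectified: a ray, as slopes to the right and down, at radius r is drawn at 1 + k1 r^2 times it, then the intrinsics apply), "eye" and "rotation" of the camera in the world. Camera axes: x right, y up, looking along -z (the intrinsics and any distortion apply to the point x, -y, -z); pixel columns grow to the right and rows downward; lengths in m; the calibration is good to about 2 mm. A picture is of the moment at which its call begins: read the wrist's pose just before it. camera_model takes no time and is no camera call; for the wrist camera it gives the pose at the moment of the call.
- hand_in(): hands the job in, once; it reports no verdict.
The state is a dict: "clock": time; "qpos": joint angles; "joint_vel": joint speeds; "tau": joint torques, N m; "position": TCP position; "tool_rot": TCP orientation; "ft_force": force on the tool from outside, world axes, zero at the start; "ft_torque": the same for the moment, N m; "grip_width": finger opening in m.
Only numpy, scipy, OpenCV 4.12 (cv2) and the standard library are available. Lean on these libraries where they do the work, as an engineer would, in place of code of your own. Each camera call takes 0.05 s, during which the arm holds its last target.

### The job

Get the sprocket ready for soaking: swing the pot's clip well clear of the mouth, then lay the sprocket in the pot. Next take the lid that fits the pot (the larger one, on the sloping stand), set it on so that it sits level and fully down on the rim, and swing the clip back across the lid's edge as far as its stop. Leave the smaller lid where it lies.

Things in the scene. Friction and masses are not known exactly. Their poses are not given: they have to be found in the camera images.
- pot_rim (a point): Centre of the mouth of the round aluminium pot, at rim height (60 mm above the bench). The pot is fixed to a dark foot plate; outside diameter 116 mm, inside 106 mm, inner floor 54 mm below the rim. z up; x points from the clip's post over the mouth's centre. Between pot and lid stand is a bench grinder 300 mm tall, x 0.34 to 0.67 m, y -0.23 to 0.15 m: carry things high past its front.
- clip (a joint): Swing of the flat steel clip about its upright post beside the pot, rad. 0 (a stop): the tip points at the pot's centre and lies across the rim; it grows as the knob is swung clockwise seen from above, to a stop at 1.9. From about 1.15 on it is clear of the mouth and of a lid. It stays where it is left; moving it takes about 1 N at the knob.
- clip_pivot (a point): The clip's upright turning axis, 82 mm from the pot's axis, at the underside of the clip's arm (8 mm above the rim). The arm is 16 mm wide and 5 mm thick; its tip is 42 mm from the axis, and passes 3 mm above the flange of a seated lid.
- clip_knob (a point): The clip's black upright round knob, 18 mm diameter, 26 mm tall, on the tail 70 mm from the turning axis, on the side away from the tip; this point is on the knob's axis, at half its height (13 mm above the arm's top face, 26 mm above the rim). It can be pinched from above and turns in the grip, or be pushed.
- sprocket: Loose grey steel sprocket, 69 mm across the teeth, lying flat: toothed disc 7 mm thick, on it a round hub 32 mm in diameter whose top is 19 mm above the underside. Origin at the centre of its underside, z up. Can be gripped by the hub.
- big_lid: Larger loose round steel lid; fits the pot. Flange 122 mm wide, 5 mm thick; below it a plug 98 mm wide, 10 mm deep, tapered; on top a wooden bar handle 16 mm wide (along x), 50 mm long (along y), top 32 mm above the origin. Origin: on the axis at the flange's underside (at the rim's centre once seated); z: lid's axis, up through the handle.
- small_lid: Smaller lid, too small for the pot: flange 92 mm, plug 72 mm, same handle and axes; it lies flat on the bench at the front right. To be left alone.
- lid_stand (a point): Middle of the sloping plate of the dark sheet-metal stand, 60 mm above the bench. The plate slopes 35 degrees, low side to the front (towards -x of this frame; z is up). At the start the larger lid lies on it on its plug, its axis leaning 35 degrees from vertical towards the low front, its x pointing up the slope; a lip holds the flange's low edge.
There are look-alikes about, which are no part of the job. What is shaped like the sprocket but blue is not meant.

How it is judged:
By the outcome, as a careful person would: the job done as asked, in the order asked, and still so for the second after the job is handed in, with the robot touching nothing.
It also fails if it takes over 72 s, if anything falls off the work surface, if the arm or the gripper's body presses on something with over 40 N, if the wrist force passes 120 N, or if a joint passes its speed limit or range.

## Working session

There is one attempt and no reset: what is moved stays moved. The work goes in short steps, Python scripts to look and compute and a tool call to move; the robot and the scene stay as the last step left them, time stands still between calls to the robot, and variables do not carry over. Pictures are saved under pics/ and viewed, and the job is handed in when it is done.

Besides the shell and the picture viewer there is one more tool, called after "Emit:" as name(argument=value, ...) on one line, values as JSON. jog_arm: Moves the arm, as the interface text tells. Shifts and turns lie within -1 to 1; 1 stands for 50 cm of shift or 180 degrees of turn. Its arguments: {"type":"object","properties":{"plan":{"type":"array"},"grip":{"type":"number"}},"required":["plan"]}

```bash
ls; mkdir -p pics; python3 - <<'E'
from cell import observe,camera,camera_model
import cv2
print(observe())
for n in ["scene","side","wrist"]:
    m=camera_model(n);print(n,m)
    im=camera(n);cv2.imwrite(f"pics/{n}0.png",im[:,:,::-1])
E
```

```text
pics
{'clock': 0.0, 'qpos': array([ 1.07507269,  0.38423312,  0.0164107 ,  1.3711667 , -0.00634286,
        1.38817483, -0.04647368]), 'joint_vel': array([-0.00099246,  0.00119606,  0.00126012, -0.00034952, -0.00267407,
       -0.00129022, -0.00022935]), 'tau': array([-6.95067683e-04, -6.27590203e+01,  8.43559038e-01, -3.71820080e+01,
        1.64180074e-02,  1.43275398e-02,  9.75624232e-06]), 'position': array([ 0.26196477, -0.56690019,  0.23027658]), 'tool_rot': array([-3.13965917e+00,  5.96683882e-06,  4.32871736e-01]), 'ft_force': array([-0.47283848,  0.21159439,  0.60689843]), 'ft_torque': array([ 0.00600767,  0.03106533, -0.00113997]), 'grip_width': 0.08550022686393273}
scene {'vertical_fov': 55.44827176113157, 'cx': 253.77813721167078, 'cy': 196.97148984692242, 'k1': -0.09570767346158654, 'eye': array([-0.5735456 ,  0.31723805,  0.70481324]), 'rotation': array([ 1.07494851,  0.01813642, -2.05199999])}
side {'vertical_fov': 44.71553664700009, 'cx': 259.2443307042614, 'cy': 191.20855373887161, 'k1': -0.08868212690960951, 'eye': array([-0.92851175, -0.96916849,  1.21126642]), 'rotation': array([ 0.94379013, -0.02382533, -1.06120819])}
wrist {'vertical_fov': 61.40314906178817, 'cx': 252.45676950385973, 'cy': 193.8512855986552, 'k1': 0.008155085344028689, 'eye': array([ 0.32630353, -0.53692089,  0.3726364 ]), 'rotation': array([-0.28941868,  0.0026129 , -1.13861434])}
```

View pics/scene0.png

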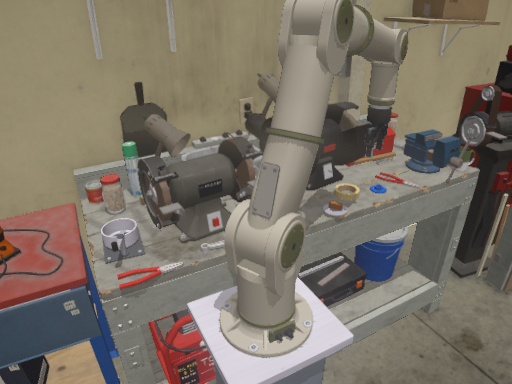

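View pics/side0.png

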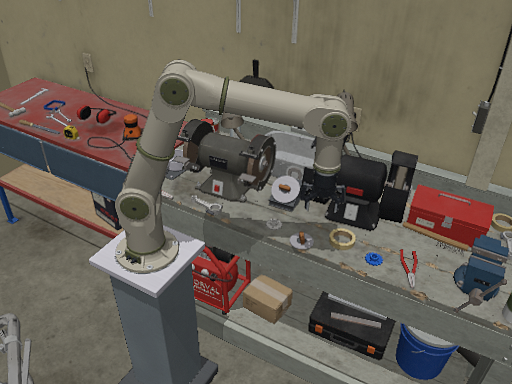

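View pics/wrist0.png

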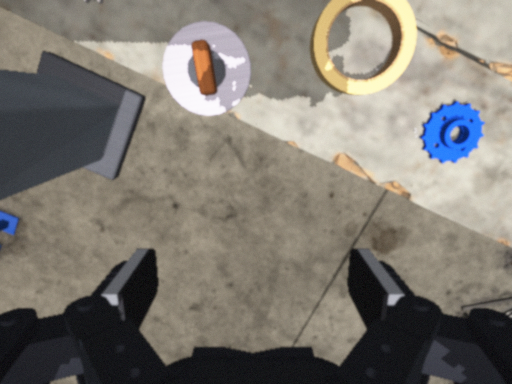

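```bash
python3 - <<'E'
import cv2
a=cv2.imread('pics/scene0.png');b=cv2.imread('pics/side0.png')
def c(im,x,y,w,h,s,n): cv2.imwrite(n,cv2.resize(im[y:y+h,x:x+w],None,fx=s,fy=s,interpolation=cv2.INTER_CUBIC))
c(a,70,130,200,150,4,'pics/c1.png')
c(b,180,150,200,130,4,'pics/c2.png')
c(a,300,120,190,110,4,'pics/c3.png')
c(b,160,110,120,110,5,'pics/c4.png')
E
```

```text
(no output)
```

View pics/c1.png

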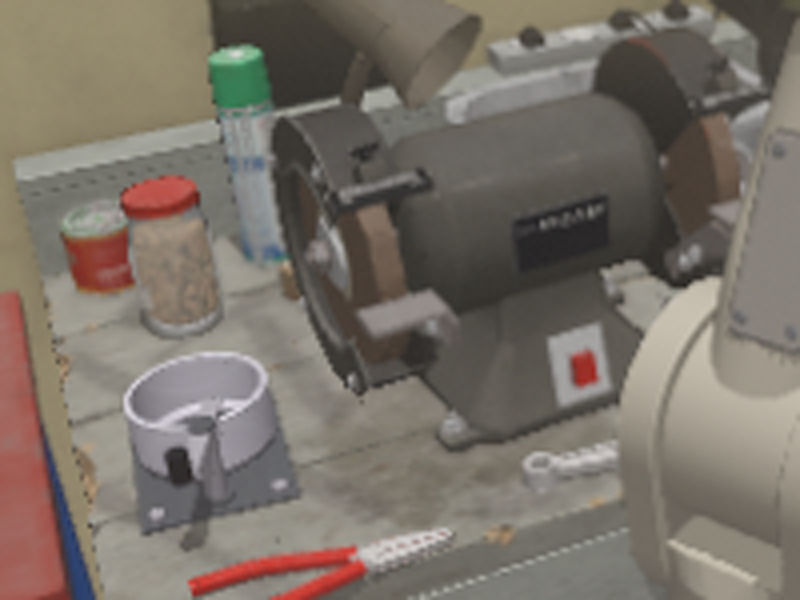

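View pics/c2.png

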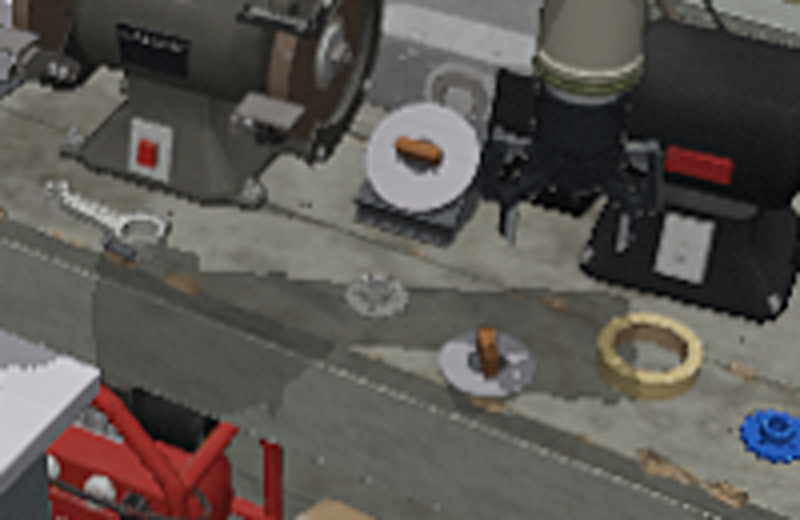

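View pics/c3.png

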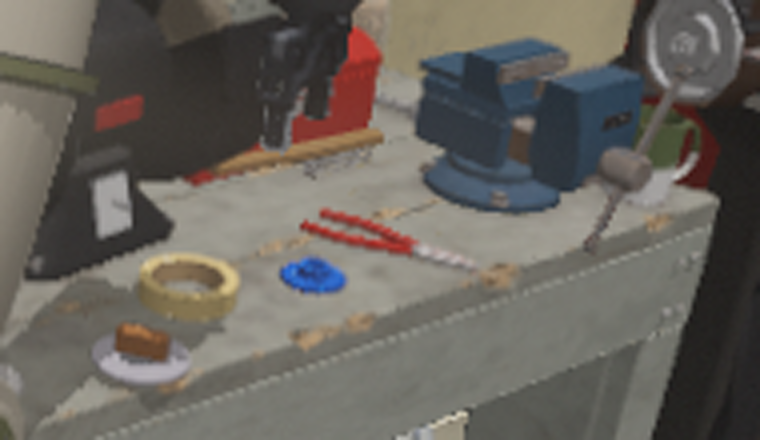

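View pics/c4.png

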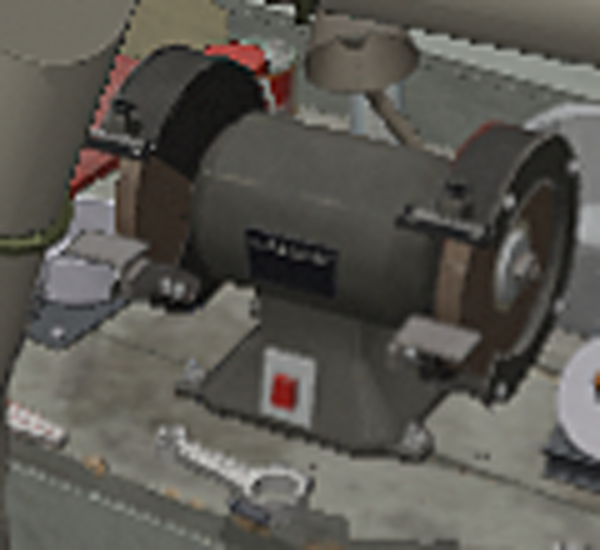

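```bash
cat > h.py <<'E'
import numpy as np,cv2
from scipy.spatial.transform import Rotation as R
from cell import observe,camera,camera_model
def KD(m):
    f=192/np.tan(np.radians(m['vertical_fov'])/2)
    return np.array([[f,0,m['cx']],[0,f,m['cy']],[0,0,1.]]),np.array([m['k1'],0,0,0.])
def ray(m,px):
    # distortion model is drawn = s*(1+k1 r^2): OpenCV
    K,D=KD(m); u=cv2.undistortPoints(np.array([[px]],float),K,D)[0,0]
    d=R.from_euler('xyz',m['rotation']).as_matrix()@np.array([u[0],-u[1],-1]); return np.array(m['eye']),d/np.linalg.norm(d)
def onz(m,px,z):
    e,d=ray(m,px); return e+d*(z-e[2])/d[2]
def proj(m,P):
    K,D=KD(m); P=np.atleast_2d(P).astype(float)
    c=(P-m['eye'])@R.from_euler('xyz',m['rotation']).as_matrix(); c=c*[1,-1,-1]
    return cv2.projectPoints(c,np.zeros(3),np.zeros(3),K,D)[0].reshape(-1,2)
def tri(ms,pxs):
    A=np.zeros((3,3));b=np.zeros(3)
    for m,p in zip(ms,pxs):
        e,d=ray(m,p);M=np.eye(3)-np.outer(d,d);A+=M;b+=M@e
    return np.linalg.solve(A,b)
def snap(n,name):
    m=camera_model(n);im=camera(n);cv2.imwrite(f'pics/{name}.png',im[:,:,::-1]);
    import pickle;pickle.dump(m,open(f'pics/{name}.pkl','wb'));return m,im
def load(name):
    import pickle;return pickle.load(open(f'pics/{name}.pkl','rb'))
def crop(src,x,y,w,h,s,n):
    im=cv2.imread(f'pics/{src}.png');cv2.imwrite(f'pics/{n}.png',cv2.resize(im[y:y+h,x:x+w],None,fx=s,fy=s,interpolation=cv2.INTER_CUBIC))
E
python3 - <<'E'
from h import *
a,b,w=[camera_model(n) for n in("scene","side","wrist")]
p=observe()['position'];print(proj(a,p),proj(b,p),proj(w,p))
print('sprocket',onz(b,(180+377/4,150+297/4),.007))
print('biglid',onz(b,(180+420/4,150+155/4),.075))
print('small side',onz(b,(180+487/4,150+363/4),.02),'wrist',onz(w,(206,68),.015))
print('pot rim',onz(a,(70+198/4,130+397/4),.06))
print('knob',onz(a,(70+178/4,130+465/4),.086))
print('pivot',onz(a,(70+208/4,130+423/4),.07), 'post base',onz(a,(70+215/4,130+500/4),.0))
E
```

```text
[[372.51839372 157.07182187]] [[320.1187862  212.92457329]] [[253.87957143 250.49000558]]
sprocket [ 0.37064412 -0.34506205  0.007     ]
biglid [ 0.52518993 -0.31151607  0.075     ]
small side [ 0.32370079 -0.48764406  0.02      ] wrist [ 0.33232935 -0.48036698  0.015     ]
pot rim [0.50838021 0.26067607 0.06      ]
knob [0.37811718 0.29215597 0.086     ]
pivot [0.44934432 0.26090553 0.07      ] post base [0.44633782 0.26945583 0.        ]
```

Emit:
jog_arm(plan=[0, 0, 0.12, 0, 0, 0, 0, 0, 0.24, 0, 0, 0, 0.04, 0.04, 0.34, 0, 0, 0, 0.12, 0.13, 0.34, 0, 0, 0, 0.2, 0.21, 0.34, 0, 0, 0, 0.28, 0.29, 0.34, 0, 0, 0, 0.28, 0.29, 0.34, 0, 0, 0, 0.28, 0.29, 0.34, 0, 0, 0])

```text
clock: 1.15
position: [0.4019, -0.4225, 0.401]
tool_rot: [-3.141, 0.001, 0.433]
ft_force: [-0.2, -0.3, 0.2]
grip_width: 0.0855
```

```bash
python3 - <<'E'
from h import *
m,im=snap('wrist','w1');o=observe();print(o['clock'],o['position'],o['tool_rot'],o['qpos'])
crop('w1',0,0,512,384,1.5,'w1b')
E
```

```text
1.2 [ 0.40125081 -0.42323956  0.40104273] [-3.14137447e+00  8.24943046e-04  4.31254561e-01] [ 0.80554696  0.28395847 -0.06776765  1.13182715  0.01988952  1.72691575
 -0.39597367]
```

View pics/w1b.png

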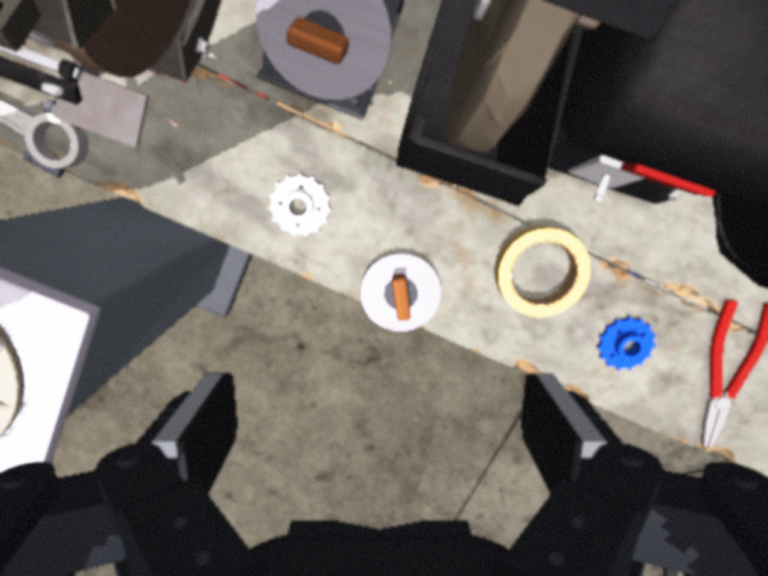

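```bash
crop=1; python3 - <<'E'
from h import *
m=load('w1')
crop('w1',150,90,120,130,5,'w1s'); crop('w1',160,0,120,90,6,'w1l')
print(onz(m,(200,137),.007),onz(m,(199,137),.019),onz(m,(212,27),.08))
E
```

```text
[ 0.37304303 -0.33959188  0.007     ] [ 0.37445413 -0.3393118   0.019     ] [ 0.52298018 -0.30784982  0.08      ]
```

View pics/w1s.png

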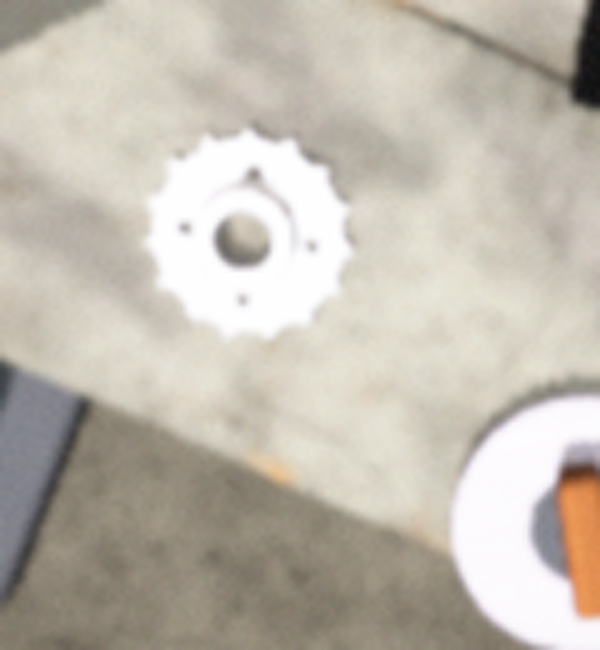

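View pics/w1l.png

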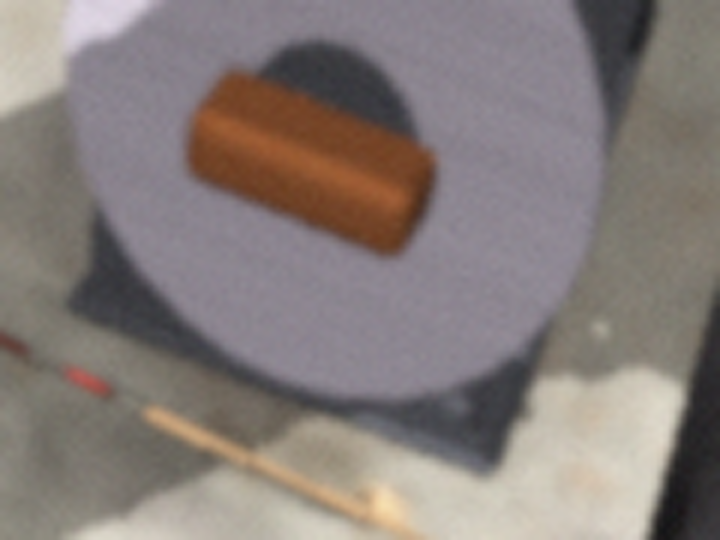

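Emit:
jog_arm(plan=[0.02, 0.12, 0.04, 0, 0, 0, 0.05, 0.24, 0.06, 0, 0, 0, 0.08, 0.36, 0.06, 0, 0, 0, 0.1, 0.48, 0.06, 0, 0, 0, 0.12, 0.6, 0.06, 0, 0, 0, 0.14, 0.72, 0.06, 0, 0, 0, 0.15, 0.84, 0.06, 0, 0, 0, 0.16, 0.96, 0.06, 0, 0, 0])

```text
clock: 2.2
position: [0.4823, 0.0576, 0.4314]
tool_rot: [3.141, -0.0, 0.429]
ft_force: [0.1, 0.1, -0.9]
grip_width: 0.0852
```

Emit:
jog_arm(plan=[0, 0.12, 0, 0, 0, 0, 0.01, 0.24, -0.02, 0, 0, 0, 0.02, 0.36, -0.06, 0, 0, 0, 0.04, 0.42, -0.14, 0, 0, 0, 0.04, 0.42, -0.24, 0, 0, 0, 0.04, 0.42, -0.24, 0, 0, 0, 0.04, 0.42, -0.24, 0, 0, 0, 0.04, 0.42, -0.24, 0, 0, 0])

```text
clock: 3.2
position: [0.5035, 0.2676, 0.3143]
tool_rot: [-3.141, -0.005, 0.431]
ft_force: [0.7, -0.3, -0.2]
grip_width: 0.0856
```

```bash
python3 - <<'E'
from h import *
m,im=snap('wrist','w2');o=observe();print(o['clock'],o['position'],o['tool_rot'],o['qpos'])
crop('w2',0,0,512,384,1.5,'w2b')
E
```

```text
3.25 [0.50326094 0.26767241 0.31395858] [-3.14149152 -0.0043383   0.43154739] [-0.06637152  0.29292898 -0.62118809  1.3576186   0.16985478  1.53961092
 -1.81097785]
```

View pics/w2b.png

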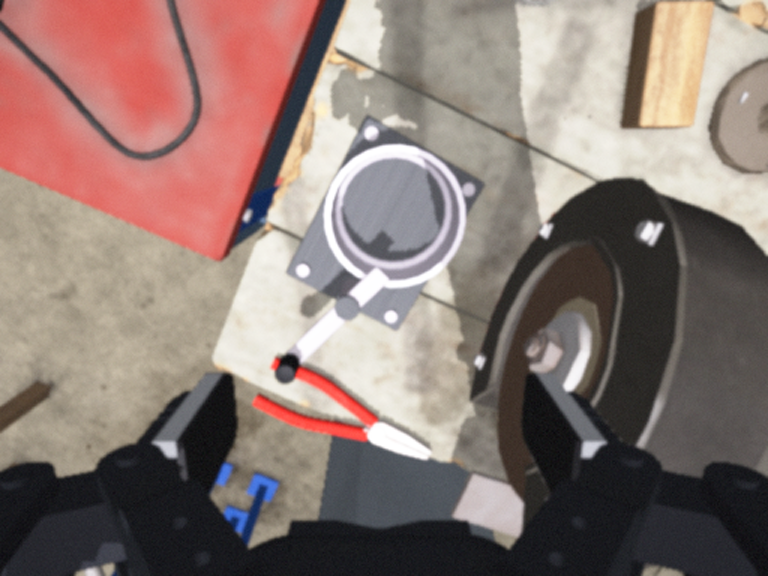

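```bash
python3 - <<'E'
from h import *
crop('w2',170,80,150,185,4,'w2c')
E
```

```text
(no output)
```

View pics/w2c.png

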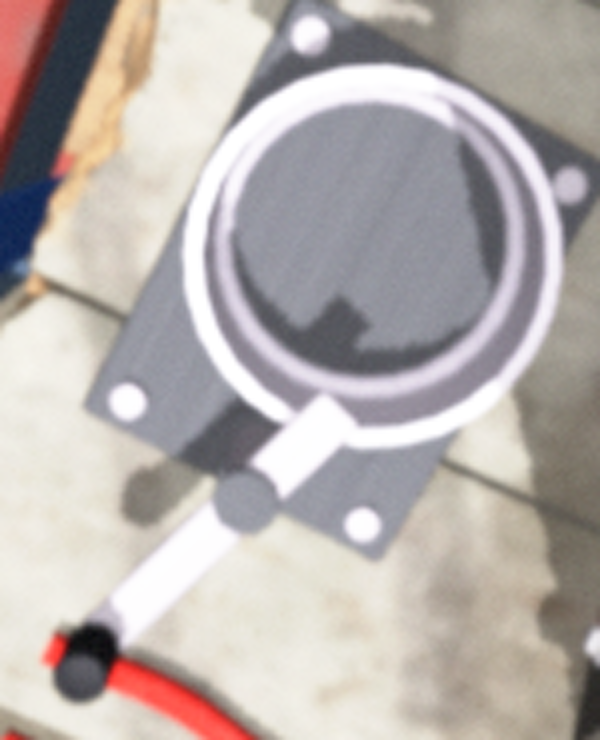

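```bash
python3 - <<'E'
from h import *
m=load('w2')
c=onz(m,(263.25,143.9),.06);p=onz(m,(231.25,205),.076);k=onz(m,(190.5,249.25),.099);t=onz(m,(170+322/4,80+410/4),.073)
print(c,p,k,t);f=lambda v:np.linalg.norm(v[:2])
print(f(c-p),f(k-p),f(t-p))
g=lambda v:np.degrees(np.arctan2(v[1],v[0]))
print(g(c-p),g(p-k),g(t-p))
# rim circle check
for q in [(183,255),(563,255),(373,64),(373,447)]: print(f(onz(m,(170+q[0]/4,80+q[1]/4),.06)-c))
for z in (-.1,-.3): print(onz(m,(150,165),z))
E
```

```text
[0.52484694 0.26385128 0.06      ] [0.44165935 0.26910506 0.076     ] [0.3767858  0.29310764 0.099     ] [0.47709099 0.25907744 0.073     ]
0.08335333270926255 0.06917152849598114 0.03682329161980732
-3.6137586261734023 -20.30398600905131 -15.802203383990122
0.058109622643701134
0.0580762537825016
0.05603543080336951
0.060881240746437616
[ 0.3918412   0.41455238 -0.1       ]
[ 0.32888108  0.45662976 -0.3       ]
```

```bash
python3 - <<'E'
from h import *
crop('scene0',0,180,160,150,4,'c5')
E
```

```text
(no output)
```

View pics/c5.png

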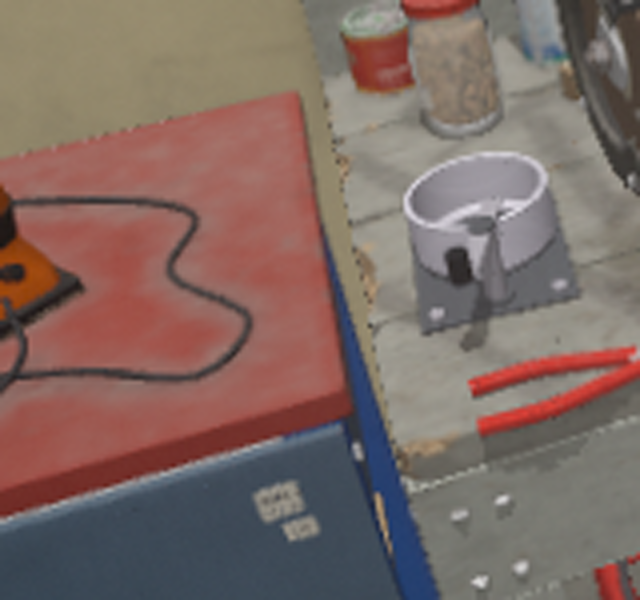

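```bash
python3 - <<'E'
from h import *
print(tri([camera_model('scene'),load('w2')],[(350/4,180+395/4),(222/1.5,260/1.5)]))
print(onz(load('w2'),(213/1.5,360/1.5),0),onz(load('w2'),(340/1.5,55/1.5),0))
E
```

```text
[ 0.40433279  0.3935067  -0.01815382]
[0.30759979 0.36530191 0.        ] [0.62316977 0.36011011 0.        ]
```

Emit:
jog_arm(plan=[-0.05, 0.01, -0.06, 0, 0, 0.058, -0.1, 0.02, -0.12, 0, 0, 0.116, -0.15, 0.03, -0.18, 0, 0, 0.174, -0.2, 0.04, -0.24, 0, 0, 0.232, -0.253, 0.049, -0.3, 0, 0, 0.29, -0.253, 0.049, -0.34, 0, 0, 0.348, -0.253, 0.049, -0.34, 0, 0, 0.406, -0.253, 0.049, -0.34, 0, 0, 0.464, -0.253, 0.049, -0.34, 0, 0, 0.522, -0.253, 0.049, -0.34, 0, 0, 0.58, -0.253, 0.049, -0.34, 0, 0, 0.638, -0.253, 0.049, -0.34, 0, 0, 0.696, -0.253, 0.049, -0.34, 0, 0, 0.75, -0.253, 0.049, -0.34, 0, 0, 0.75, -0.253, 0.049, -0.34, 0, 0, 0.75], grip=0)

```text
clock: 5.12
position: [0.3762, 0.2923, 0.1419]
tool_rot: [3.141, 0.001, 2.785]
ft_force: [0.3, -0.9, 0.6]
grip_width: 0.0425
```

```bash
python3 - <<'E'
from h import *
m,im=snap('wrist','w3');o=observe();print(o['clock'],o['position'],o['tool_rot'],o['qpos'],o['grip_width'])
crop('w3',0,0,512,384,1.5,'w3b')
E
```

```text
5.175 [0.37606183 0.2923194  0.14178088] [3.14103824e+00 6.80266011e-04 2.78557986e+00] [ 0.16607324  0.26557474 -1.01407593  1.85766923  0.24686696  1.15194316
  0.28095272] 0.0427749896080303
```

View pics/w3b.png

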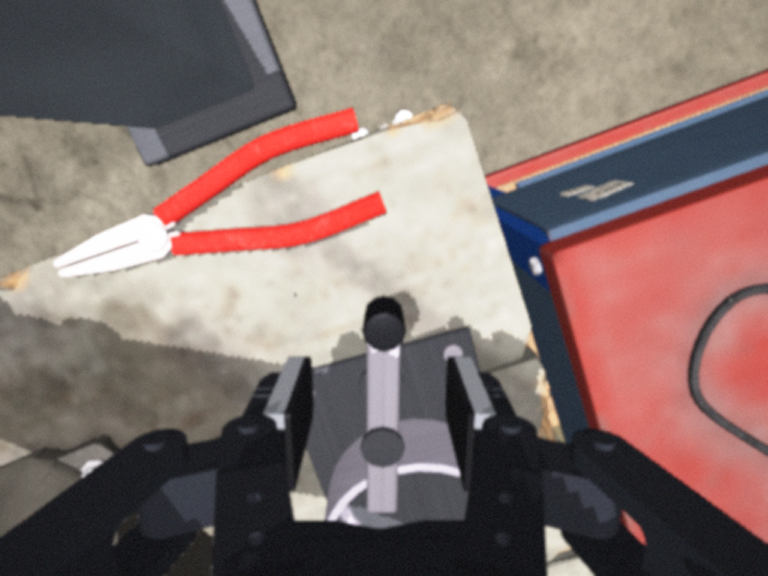

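```bash
python3 - <<'E'
from h import *
m=load('w3')
print(onz(m,(384/1.5,332/1.5),.099),onz(m,(382/1.5,446/1.5),.076))
p=np.array([.4415,.269]);c=np.array([.5245,.264]);u=(p-c)/np.linalg.norm(p-c);a0=np.arctan2(u[1],u[0]);print(a0)
for t in [.29,.4,.6,.8,1.,1.2,1.4,1.6,1.7]:
    a=a0-t;print(t,p+.07*np.array([np.cos(a),np.sin(a)]))
E
```

```text
[0.3754229  0.29427573 0.099     ] [0.44007007 0.26957259 0.076     ]
3.0814244024347834
0.29 [0.37574795 0.29301391]
0.4 [0.37878155 0.30008692]
0.6 [0.38620777 0.31192748]
0.8 [0.3958383  0.32205666]
1.0 [0.40728923 0.33007064]
1.2 [0.42010403 0.33564992]
1.4 [0.43377182 0.33857209]
1.6 [0.44774771 0.33872063]
1.7 [0.45467695 0.33774859]
```

Emit:
jog_arm(plan=[0, 0.001, -0.07, 0, 0, 0, 0, 0.001, -0.13, 0, 0, 0, 0, 0.001, -0.13, 0, 0, 0, 0, 0.001, -0.13, 0, 0, 0])

```text
clock: 5.68
position: [0.376, 0.2933, 0.0774]
tool_rot: [3.141, 0.0, 2.788]
ft_force: [-0.1, -0.6, 0.9]
grip_width: 0.0427
```

Emit:
jog_arm(plan=[0, 0, 0, 0, 0, 0, 0, 0, 0, 0, 0, 0, 0.006, 0.015, 0, 0, 0, -0.035, 0.013, 0.027, 0, 0, 0, -0.067, 0.02, 0.039, 0, 0, 0, -0.099, 0.03, 0.05, 0, 0, 0, -0.13, 0.04, 0.059, 0, 0, 0, -0.162, 0.051, 0.068, 0, 0, 0, -0.194, 0.063, 0.075, 0, 0, 0, -0.226, 0.076, 0.081, 0, 0, 0, -0.258, 0.088, 0.086, 0, 0, 0, -0.29, 0.102, 0.09, 0, 0, 0, -0.322, 0.116, 0.092, 0, 0, 0, -0.353, 0.13, 0.093, 0, 0, 0, -0.385, 0.143, 0.092, 0, 0, 0, -0.417, 0.157, 0.09, 0, 0, 0, -0.449, 0.157, 0.09, 0, 0, 0, -0.449, 0.157, 0.09, 0, 0, 0, -0.449], grip=-0.43)

```text
clock: 7.92
position: [0.454, 0.3377, 0.0765]
tool_rot: [3.142, -0.0, 1.381]
ft_force: [0.0, 0.1, 0.9]
grip_width: 0.0244
```

```bash
python3 - <<'E'
from h import *
m,im=snap('wrist','w4');o=observe();print(o['clock'],o['position'],o['tool_rot'],o['qpos'],o['grip_width'])
snap('scene','s4')
crop('w4',0,0,512,384,1.5,'w4b')
crop('s4',70,180,130,100,5,'s4b')
E
```

```text
7.975 [0.45393756 0.33773245 0.07640944] [-3.14155948e+00 -9.88136639e-05  1.38050514e+00] [-0.21345802  0.45621302 -0.61387491  1.70913734  0.29347852  1.06952865
 -1.11201315] 0.02450794273620478
```

View pics/w4b.png

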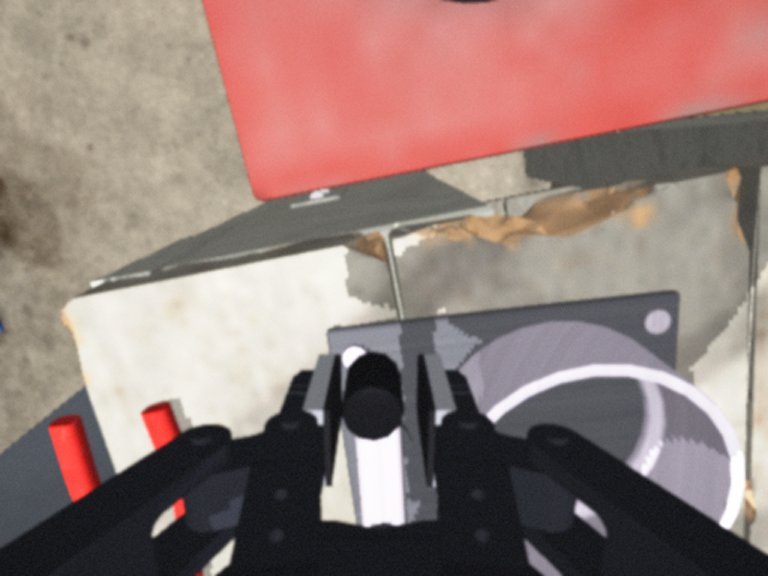

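View pics/s4b.png

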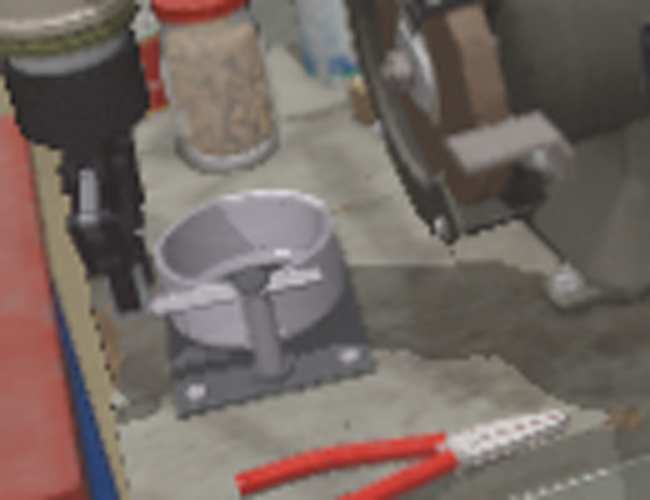

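Emit:
jog_arm(plan=[0, 0, 0.12, 0, 0, 0, 0, 0, 0.24, 0, 0, 0, 0, 0, 0.36, 0, 0, 0, 0, -0.04, 0.46, 0, 0, 0, 0, -0.12, 0.54, 0, 0, 0, 0, -0.22, 0.6, 0, 0, 0, 0, -0.33, 0.66, 0, 0, 0, 0, -0.45, 0.68, 0, 0, 0, 0, -0.57, 0.68, 0, 0, 0, 0, -0.69, 0.68, 0, 0, 0, 0, -0.81, 0.68, 0, 0, 0, 0, -0.93, 0.68, 0, 0, 0])

```text
clock: 9.52
position: [0.4536, -0.129, 0.4165]
tool_rot: [3.141, 0.0, 1.38]
ft_force: [0.1, 0.6, 0.7]
grip_width: 0.0241
```

```bash
python3 - <<'E'
from h import *
o=observe();print(o['clock'],o['position'],o['tool_rot'],o['qpos'],o['grip_width'])
E
```

```text
9.525 [ 0.45360239 -0.12898768  0.41652633] [3.14105658e+00 3.02353058e-04 1.37981292e+00] [ 0.4618538   0.04217479 -0.26377692  1.37987842  0.0114192   1.72044862
  0.00902601] 0.024112530642192584
```

Emit:
jog_arm(plan=[-0.05, -0.11, 0, 0, 0, 0, -0.1, -0.22, 0, 0, 0, 0, -0.14, -0.33, -0.03, 0, 0, 0, -0.161, -0.42, -0.1, 0, 0, 0, -0.161, -0.42, -0.22, 0, 0, 0, -0.161, -0.42, -0.34, 0, 0, 0, -0.161, -0.42, -0.46, 0, 0, 0, -0.161, -0.42, -0.57, 0, 0, 0, -0.161, -0.42, -0.57, 0, 0, 0, -0.161, -0.42, -0.57, 0, 0, 0], grip=0.3)

```text
clock: 10.78
position: [0.3747, -0.338, 0.1335]
tool_rot: [3.139, 0.001, 1.379]
ft_force: [0.5, -0.1, 0.4]
grip_width: 0.0553
```

```bash
python3 - <<'E'
from h import *
m,im=snap('wrist','w5');o=observe();print(o['clock'],o['position'],o['tool_rot'],o['qpos'],o['grip_width'])
crop('w5',0,0,512,384,1.5,'w5b')
print(proj(m,[[.373,-.339,.007],[.373,-.339,.019]])*1.5)
E
```

```text
10.825 [ 0.37511615 -0.33841784  0.13414301] [3.13792829e+00 1.91900383e-03 1.37885507e+00] [ 0.71669889  0.19940697 -0.05168159  1.8316181   0.01148191  1.10671672
  0.46900483] 0.05573775144316138
[[378.79332958 279.76448375]
 [378.81490817 285.5096917 ]]
```

View pics/w5b.png

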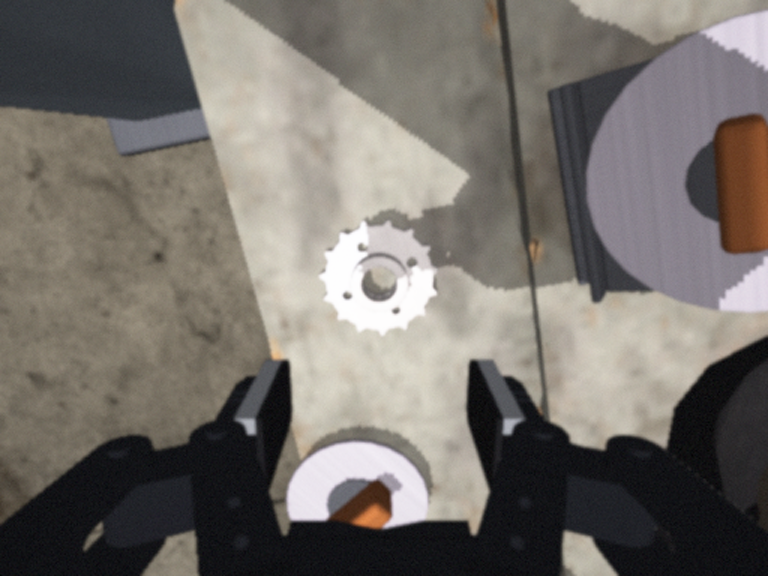

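Emit:
jog_arm(plan=[-0.002, -0.003, -0.11, 0, 0, 0, -0.002, -0.003, -0.2, 0, 0, 0, -0.002, -0.003, -0.243, 0, 0, 0, -0.002, -0.003, -0.243, 0, 0, 0, -0.002, -0.003, -0.243, 0, 0, 0])

```text
clock: 11.45
position: [0.3743, -0.3401, 0.0122]
tool_rot: [3.138, 0.002, 1.379]
ft_force: [0.8, -0.3, 0.5]
grip_width: 0.0551
```

Emit:
jog_arm(plan=[0, 0, 0, 0, 0, 0, 0, 0, 0, 0, 0, 0, 0, 0, 0, 0, 0, 0, 0, 0, 0, 0, 0, 0, 0, 0, 0, 0, 0, 0], grip=-1)

```text
clock: 12.08
position: [0.3738, -0.3397, 0.0118]
tool_rot: [3.139, 0.001, 1.378]
ft_force: [-2.2, 1.9, 11.2]
grip_width: 0.0282
```

Emit:
jog_arm(plan=[0, 0, 0.03, 0, 0, 0, 0, 0, 0.1, 0, 0, 0, 0, 0, 0.2, 0, 0, 0, 0, 0, 0.3, 0, 0, 0, 0, 0, 0.3, 0, 0, 0])

```text
clock: 12.7
position: [0.3747, -0.3405, 0.165]
tool_rot: [3.134, 0.004, 1.378]
ft_force: [0.3, -0.3, -2.6]
grip_width: 0.0279
```

```bash
python3 - <<'E'
from h import *
m,im=snap('wrist','w6');o=observe();print(o['clock'],o['position'],o['ft_force'],o['grip_width'])
crop('w6',130,180,256,200,3,'w6b')
E
```

```text
12.75 [ 0.37349395 -0.33953152  0.16222486] [-0.56239379  0.72316543 -2.45943911] 0.028383981420493438
```

View pics/w6b.png

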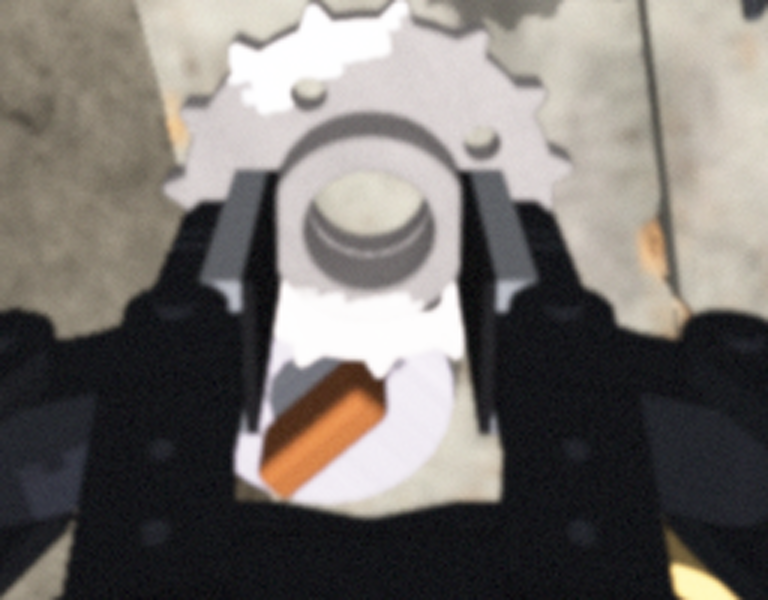

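Emit:
jog_arm(plan=[0, 0, 0.12, 0, 0, 0, 0, 0, 0.24, 0, 0, 0, 0.02, 0.04, 0.35, 0, 0, 0, 0.04, 0.1, 0.45, 0, 0, 0, 0.06, 0.18, 0.53, 0, 0, 0, 0.08, 0.29, 0.53, 0, 0, 0, 0.1, 0.4, 0.53, 0, 0, 0, 0.12, 0.51, 0.53, 0, 0, 0, 0.14, 0.62, 0.53, 0, 0, 0, 0.16, 0.73, 0.53, 0, 0, 0, 0.19, 0.84, 0.53, 0, 0, 0, 0.22, 0.95, 0.53, 0, 0, 0])

```text
clock: 14.25
position: [0.4825, 0.1375, 0.4234]
tool_rot: [-3.139, 0.001, 1.378]
ft_force: [0.5, -2.0, -2.6]
grip_width: 0.0284
```

```bash
python3 - <<'E'
from h import *
o=observe();print(o['clock'],o['position'],o['tool_rot'],o['qpos'],o['grip_width'])
print((np.array([.5245,.264,.13])-o['position'])/.5)
E
```

```text
14.25 [0.48248164 0.13753936 0.42337406] [-3.13936198e+00  1.16864930e-03  1.37787163e+00] [ 0.14062874  0.13808432 -0.55838616  1.27729228  0.07385265  1.74900948
 -0.59346218] 0.02838387149618693
[ 0.08403672  0.25292129 -0.58674812]
```

Emit:
jog_arm(plan=[0.04, 0.11, 0, 0, 0, 0, 0.07, 0.21, -0.03, 0, 0, 0, 0.084, 0.253, -0.1, 0, 0, 0, 0.084, 0.253, -0.22, 0, 0, 0, 0.084, 0.253, -0.34, 0, 0, 0, 0.084, 0.253, -0.46, 0, 0, 0, 0.084, 0.253, -0.58, 0, 0, 0, 0.084, 0.253, -0.586, 0, 0, 0, 0.084, 0.253, -0.586, 0, 0, 0])

```text
clock: 15.38
position: [0.5251, 0.2631, 0.1331]
tool_rot: [3.141, -0.001, 1.379]
ft_force: [0.3, 1.5, -1.8]
grip_width: 0.0277
```

```bash
python3 - <<'E'
from h import *
m,im=snap('wrist','w7');o=observe();print(o['clock'],o['position'],o['tool_rot'],o['ft_force'],o['grip_width'])
crop('w7',0,0,512,384,1.5,'w7b')
th=np.linspace(0,6.28,12)
print(proj(m,[[.5245+.058*np.cos(t),.264+.058*np.sin(t),.06] for t in th])*1.5)
E
```

```text
15.425 [0.52578912 0.2636709  0.1343028 ] [ 3.13927405e+00 -2.30027487e-03  1.37860548e+00] [ 0.20558057 -0.01351278 -1.31252021] 0.02791693109639246
[[504.46458258 283.15264563]
 [475.37165382 220.18519687]
 [412.26608371 182.69823571]
 [337.25243605 186.47208444]
 [278.75618121 229.827277  ]
 [256.49663107 294.81489623]
 [274.08583853 358.33982169]
 [322.38812645 402.10303245]
 [386.23330974 415.86496856]
 [448.71499863 396.78077676]
 [493.01700841 348.80978639]
 [504.51191832 283.5319212 ]]
```

View pics/w7b.png

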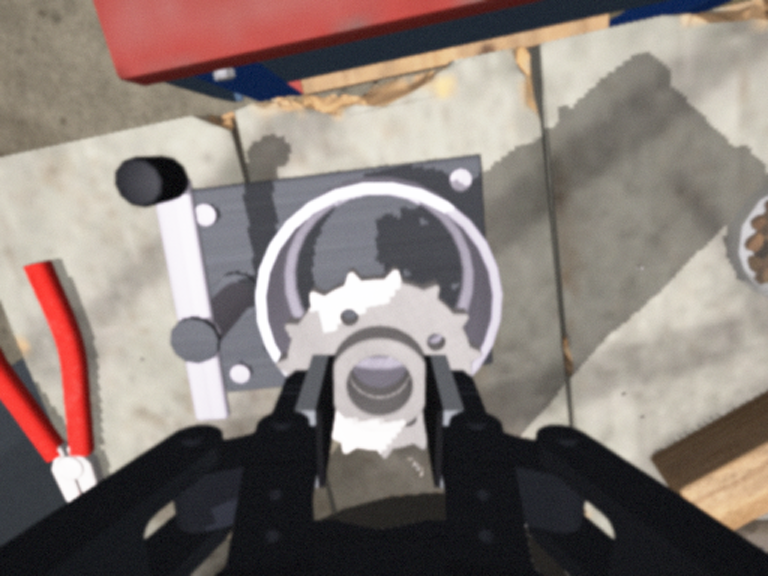

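Emit:
jog_arm(plan=[0, 0, -0.08, 0, 0, 0, 0, 0, -0.16, 0, 0, 0, 0, 0, -0.21, 0, 0, 0, 0, 0, -0.227, 0, 0, 0, 0, 0, -0.227, 0, 0, 0])

```text
clock: 16.05
position: [0.5258, 0.2633, 0.02]
tool_rot: [3.14, -0.001, 1.378]
ft_force: [0.4, -0.4, -2.1]
grip_width: 0.0283
```

Emit:
jog_arm(plan=[0, 0, 0, 0, 0, 0, 0, 0, 0, 0, 0, 0, 0, 0, 0, 0, 0, 0, 0, 0, 0.06, 0, 0, 0, 0, 0, 0.18, 0, 0, 0, 0, 0, 0.3, 0, 0, 0, 0, 0, 0.42, 0, 0, 0, 0, 0, 0.54, 0, 0, 0], grip=0.15)

```text
clock: 17.05
position: [0.5243, 0.2625, 0.2908]
tool_rot: [3.141, -0.0, 1.379]
ft_force: [0.9, 0.2, -0.5]
grip_width: 0.0492
```

```bash
python3 - <<'E'
from h import *
m,im=snap('wrist','w8');o=observe();print(o['clock'],o['position'],o['tool_rot'],o['ft_force'],o['grip_width'])
crop('w8',0,0,512,384,1.5,'w8b')
E
```

```text
17.1 [0.52627867 0.26422184 0.29979234] [ 3.13177127 -0.00733725  1.3784208 ] [0.33966593 0.72229594 6.76239863] 0.04909569232529168
```

View pics/w8b.png

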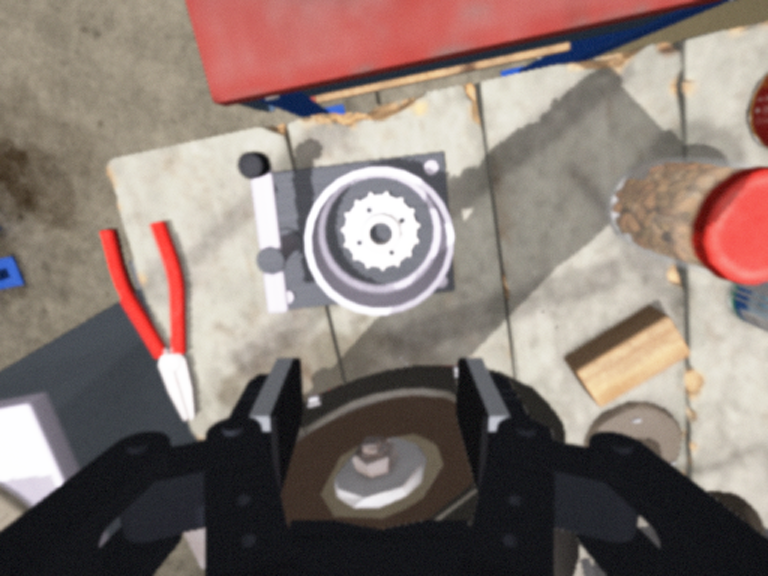

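```bash
python3 - <<'E'
from h import *
m=load('w1');g=lambda v:np.degrees(np.arctan2(v[1],v[0]))
q=lambda x,y,z:onz(m,(160+x/6,y/6),z)
a,b=q(70,300,.03),q(490,472,.03);print('lip',a,b,g(b-a))
a,b=q(240,75,.1),q(432,155,.1);print('handle upper edge',a,b,g(b-a),np.linalg.norm(b-a))
a,b=q(195,130,.1),q(405,205,.1);print(a,b,g(b-a),np.linalg.norm(b-a))
m=load('w5');a,b=onz(m,(550/1.5,95/1.5),.03),onz(m,(598/1.5,300/1.5),.03);print('w5 lip',a,b,g(b-a))
crop('w5',340,0,172,215,4,'w5l')
E
```

```text
lip [ 0.47643416 -0.25697849  0.03      ] [ 0.48339462 -0.36589846  0.03      ] -86.34352087589669
handle upper edge [ 0.5291151 -0.2920226  0.1      ] [ 0.53210054 -0.33343632  0.1       ] -85.87678088146893 0.04152119434845372
[ 0.51590912 -0.28741373  0.1       ] [ 0.5212037  -0.33210471  0.1       ] -83.24361048758811 0.04500351255253401
w5 lip [ 0.4705729  -0.25975441  0.03      ] [ 0.48627228 -0.36605209  0.03      ] -81.59857687539159
```

View pics/w5l.png

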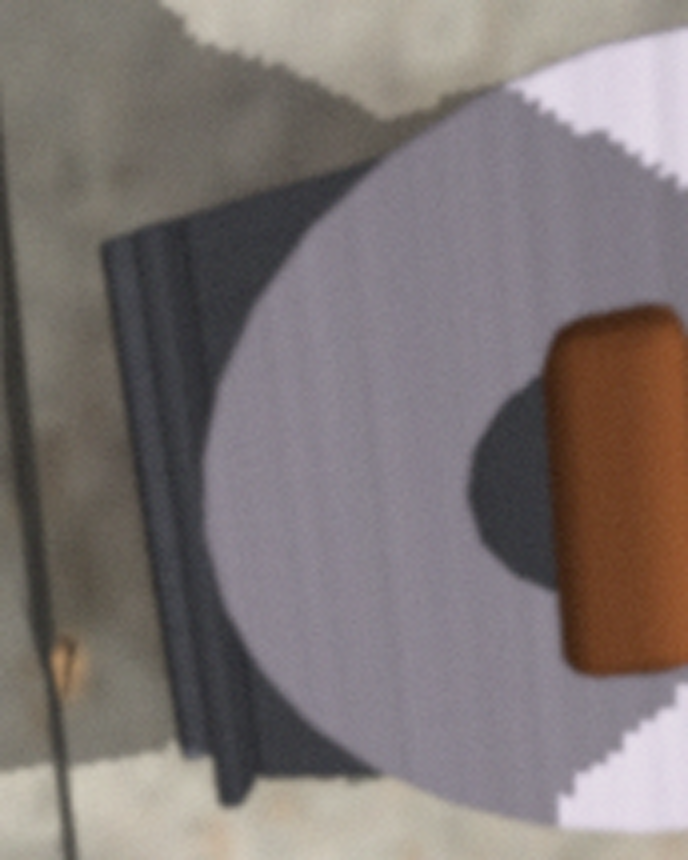

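```bash
python3 - <<'E'
from h import *
m=load('w1');b=load('w5')
print(onz(m,(210.8,30.8),.094))
T=onz(m,(210.8,30.8),.094); ps=np.radians(5)
ax=np.array([-np.sin(np.radians(35))*np.cos(ps),-np.sin(np.radians(35))*np.sin(ps),np.cos(np.radians(35))])
O=T-.032*ax; lx=np.array([np.cos(np.radians(35))*np.cos(ps),np.cos(np.radians(35))*np.sin(ps),np.sin(np.radians(35))]);ly=np.cross(ax,lx)
print('O',O)
# reproject flange outline to w5, side0
th=np.linspace(0,2*np.pi,9)[:-1]
C=[O+.005*ax+.061*(np.cos(t)*lx+np.sin(t)*ly) for t in th]
print((proj(b,C)-[340,0])*4); print((proj(m,C)-[160,0])*6)
print((proj(camera_model('side'),C)-[180,150])*4)
# machine2 corner
print(onz(m,(400/1.5,162/1.5),0))
# current & hover orientation
o=observe();R0=R.from_euler('xyz',o['tool_rot'])
tx=ly; # tool x = lid y? 
for s in(1,-1):
    Rn=np.column_stack([s*ly,-s*lx*1,-ax]); 
    if np.linalg.det(Rn)<0: Rn=np.column_stack([s*ly,s*lx,-ax])
    rv=(R.from_matrix(Rn)*R0.inv()).as_rotvec(); print(s,rv,rv/np.pi, np.linalg.det(Rn), Rn[:,0])
print(ly)
E
```

```text
[ 0.51665532 -0.31069085  0.094     ]
O [ 0.53493992 -0.30909116  0.06778713]
[[1256.36840124  385.89243009]
 [1052.06002931   69.31610245]
 [ 603.19360069   54.74350501]
 [ 284.41674469  276.31297795]
 [ 210.69577026  547.52145904]
 [ 350.67119969  759.69847583]
 [ 656.49963741  843.21789455]
 [1037.63228458  722.58781071]]
[[ 398.60695697 -180.00258671]
 [ 173.48497871 -165.58399389]
 [  68.91285643   23.60427574]
 [ 127.75054712  243.49424817]
 [ 291.09998487  378.96122542]
 [ 477.06300209  378.40377254]
 [ 601.06933718  234.81289708]
 [ 581.16810178    1.37371997]]
[[440.11048712 102.08210386]
 [396.81542555 106.92857137]
 [367.54519895 138.80077899]
 [369.15899779 179.67494183]
 [401.38430836 205.84566176]
 [445.64509622 201.32317983]
 [475.32192309 168.51870468]
 [472.74244673 127.32069178]]
[ 0.46049909 -0.41961392  0.        ]
1 [-0.03879931 -0.60171734  0.26894518] [-0.0123502  -0.19153258  0.08560791] 1.0 [-0.08715574  0.9961947   0.        ]
-1 [ 0.88468646 -0.03639508 -2.73331652] [ 0.28160445 -0.01158491 -0.87004167] 1.0 [ 0.08715574 -0.9961947  -0.        ]
[-0.08715574  0.9961947   0.        ]
```

Emit:
jog_arm(plan=[0, 0, 0.12, 0, 0, 0, 0, 0, 0.24, 0, 0, 0, -0.02, -0.1, 0.28, 0, 0, 0, -0.04, -0.21, 0.28, 0, 0, 0, -0.06, -0.33, 0.28, 0, 0, 0, -0.08, -0.45, 0.28, 0, 0, 0, -0.1, -0.57, 0.28, 0, 0, 0, -0.11, -0.69, 0.28, 0, 0, 0, -0.12, -0.81, 0.28, 0, 0, 0, -0.14, -0.92, 0.28, 0, 0, 0, -0.15, -1.0, 0.28, 0, 0, 0])

```text
clock: 18.48
position: [0.4486, -0.24, 0.4283]
tool_rot: [3.142, 0.001, 1.376]
ft_force: [1.2, -0.1, 0.7]
grip_width: 0.0492
```

```bash
python3 - <<'E'
from h import *
o=observe();print(o['clock'],o['position'],o['tool_rot'],o['qpos'],o['grip_width'])
print((np.array([.478,-.314,.15])-o['position'])/.5)
E
```

```text
18.475 [ 0.44859693 -0.24003885  0.42826078] [3.14152572e+00 6.18083101e-04 1.37592065e+00] [ 0.65572644  0.13105328 -0.26455983  1.25976415  0.03536829  1.75498524
  0.20494324] 0.04923214384568894
[ 0.05880614 -0.1479223  -0.55652156]
```

Emit:
jog_arm(plan=[0.01, -0.05, 0, -0.003, -0.045, 0.02, 0.03, -0.1, 0, -0.006, -0.09, 0.04, 0.05, -0.14, -0.02, -0.009, -0.135, 0.06, 0.059, -0.149, -0.08, -0.012, -0.18, 0.08, 0.059, -0.149, -0.16, -0.0125, -0.1915, 0.0856, 0.059, -0.149, -0.26, -0.0125, -0.1915, 0.0856, 0.059, -0.149, -0.36, -0.0125, -0.1915, 0.0856, 0.059, -0.149, -0.46, -0.0125, -0.1915, 0.0856, 0.059, -0.149, -0.557, -0.0125, -0.1915, 0.0856, 0.059, -0.149, -0.557, -0.0125, -0.1915, 0.0856, 0.059, -0.149, -0.557, -0.0125, -0.1915, 0.0856])

```text
clock: 19.85
position: [0.48, -0.3125, 0.1519]
tool_rot: [2.539, 0.008, 1.654]
ft_force: [0.3, 0.7, 0.5]
grip_width: 0.0493
```

```bash
python3 - <<'E'
from h import *
m,im=snap('wrist','w9');o=observe();print(o['clock'],o['position'],o['tool_rot'],o['qpos'],o['ft_force'],o['grip_width'])
crop('w9',0,0,512,384,1.5,'w9b')
Rm=R.from_euler('xyz',o['tool_rot']).as_matrix();print(Rm)
E
```

```text
19.9 [ 0.48030675 -0.31291149  0.15260813] [2.53815743 0.00928797 1.65370861] [ 0.89989568  0.1011936  -0.11118305  2.05930371 -0.71667329  0.69441824
  1.37317053] [0.15235154 0.34945335 0.18124191] 0.049142523863855835
[[-0.08281374  0.82012602  0.56615828]
 [ 0.99652176  0.07344354  0.03937545]
 [-0.00928784  0.56744987 -0.82335556]]
```

View pics/w9b.png

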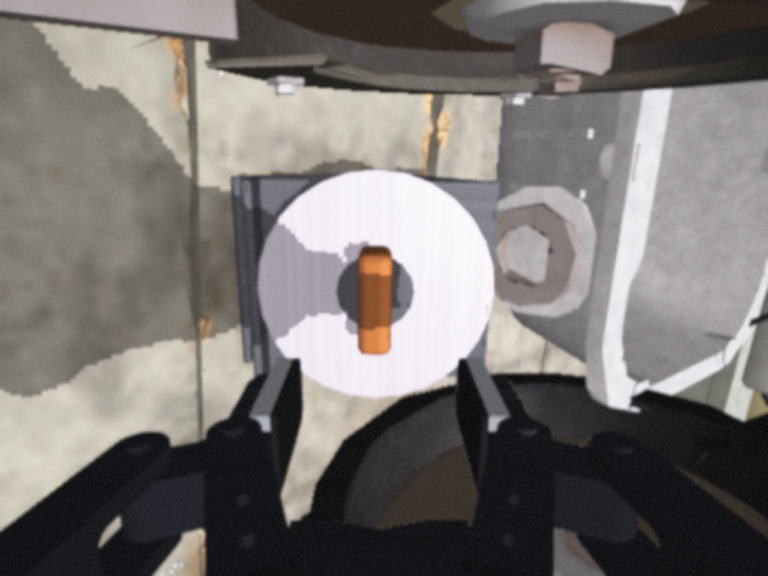

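```bash
cat > lid.py <<'E'
from h import *
def axes(psd,td=35):
    ps,t=np.radians(psd),np.radians(td)
    ax=np.array([-np.sin(t)*np.cos(ps),-np.sin(t)*np.sin(ps),np.cos(t)]);lx=np.array([np.cos(t)*np.cos(ps),np.cos(t)*np.sin(ps),np.sin(t)]);return lx,np.cross(ax,lx),ax
E
python3 - <<'E'
from lid import *
m=load('w9')
lx,ly,ax=axes(5)
O=np.array([.535,-.309,.068])
C=[O+.005*ax+.061*(np.cos(t)*lx+np.sin(t)*ly) for t in np.linspace(0,2*np.pi,37)]
q=proj(m,C)*1.5;print(q.min(0),q.max(0))
H=[O+.032*ax+a*.008*lx+b*.025*ly for a,b in((1,1),(1,-1),(-1,-1),(-1,1))];print(proj(m,H)*1.5)
crop('w9',150,100,200,180,4,'w9l')
E
```

```text
[259.34039347 172.65172296] [496.75130149 400.26875131]
[[395.01115738 259.37093619]
 [393.96541952 361.84906626]
 [360.34657953 361.70487227]
 [359.11965973 259.28661639]]
```

View pics/w9l.png

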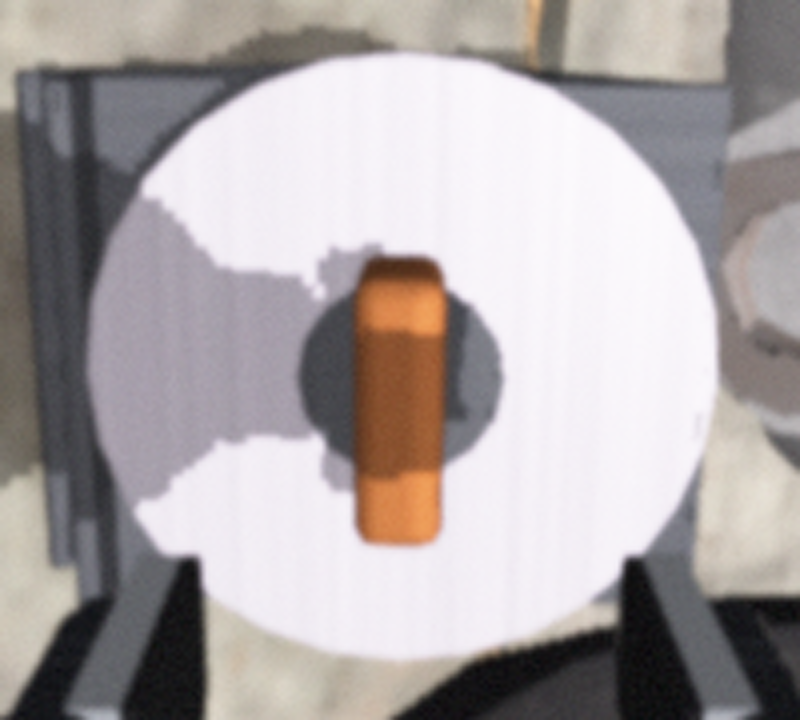

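Emit:
jog_arm(plan=[0.039, 0.004, -0.072, 0, 0, 0, 0.07, 0.006, -0.115, 0, 0, 0, 0.096, 0.009, -0.154, 0, 0, 0, 0.096, 0.009, -0.154, 0, 0, 0, 0.096, 0.009, -0.154, 0, 0, 0])

```text
clock: 20.52
position: [0.5277, -0.3084, 0.0749]
tool_rot: [2.539, 0.009, 1.653]
ft_force: [0.2, -0.2, -0.1]
grip_width: 0.0492
```

```bash
python3 - <<'E'
from lid import *
m,im=snap('wrist','w10');o=observe();print(o['clock'],o['position'],o['tool_rot'],o['ft_force'],o['grip_width'])
crop('w10',100,150,300,230,2.6,'w10b')
lx,ly,ax=axes(5);d=o['position']-np.array([.534,-.3077,.0674]);print(d@lx,d@ly,d@ax)
E
```

```text
20.575 [ 0.527532   -0.3085252   0.07485184] [2.53881037 0.00869659 1.65309222] [-1.05644545 -0.51519836  0.66273775] 0.04892851691225491
-0.0010628329521852017 -0.0002583407103403399 0.009841217115987518
```

View pics/w10b.png

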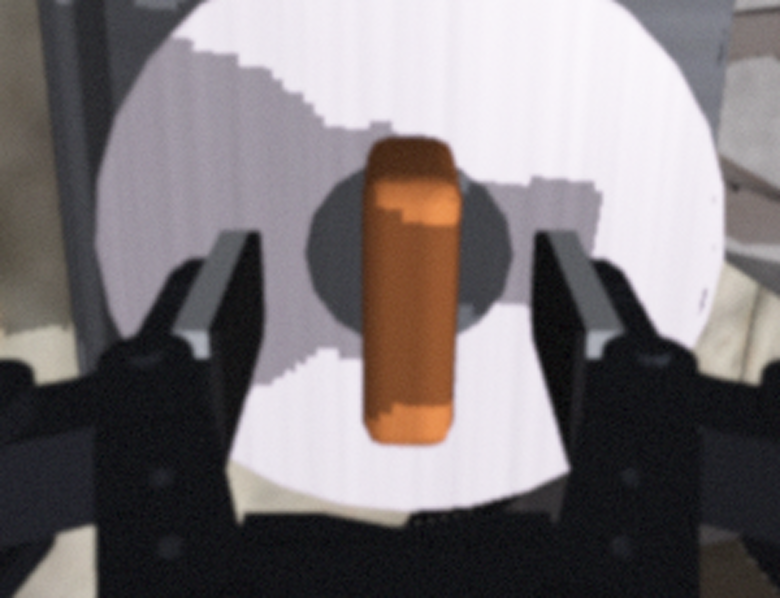

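Emit:
jog_arm(plan=[0.003, 0, 0.002, 0, 0, 0, 0.003, 0, 0.002, 0, 0, 0, 0.003, 0, 0.002, 0, 0, 0, 0.003, 0, 0.002, 0, 0, 0, 0.003, 0, 0.002, 0, 0, 0, 0.003, 0, 0.002, 0, 0, 0], grip=-1)

```text
clock: 21.32
position: [0.5296, -0.308, 0.0757]
tool_rot: [2.538, 0.008, 1.653]
ft_force: [-2.0, 2.1, 7.9]
grip_width: 0.0151
```

```bash
python3 - <<'E'
from lid import *
m,im=snap('wrist','w11');o=observe();print(o['clock'],o['position'],o['tool_rot'],o['ft_force'],o['grip_width'])
crop('w11',100,150,300,230,2.6,'w11b')
Rm=R.from_euler('xyz',o['tool_rot']).as_matrix();print(Rm[:,2])
E
```

```text
21.375 [ 0.52964751 -0.30798418  0.07573285] [2.53818435 0.00813537 1.65349896] [-2.63095529  1.27408161  7.82172382] 0.01483458939081748
[ 0.56606604  0.04020056 -0.8233791 ]
```

View pics/w11b.png

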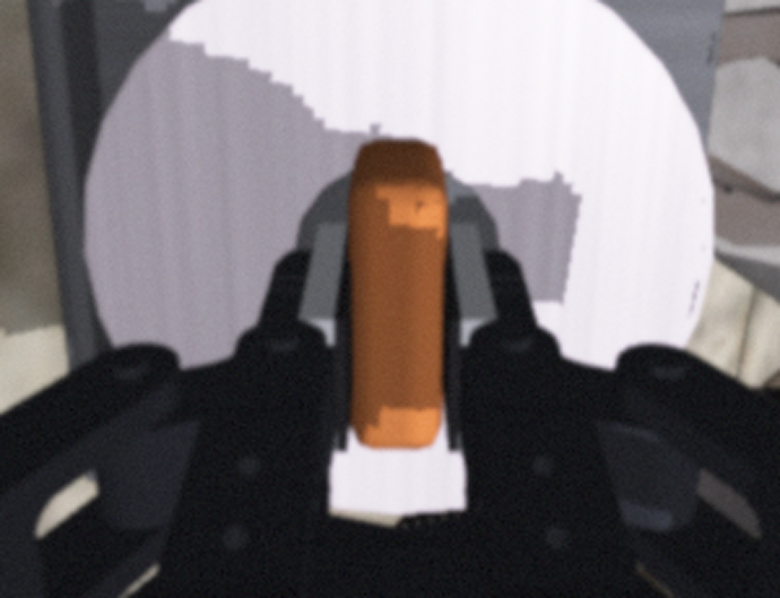

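```bash
python3 - <<'E'
from lid import *
o=observe();Rc=R.from_euler('xyz',o['tool_rot']);M=Rc.as_matrix();z=M[:,2]
# minimal rotation bringing tool z to -Z
a=np.cross(z,[0,0,-1]);s=np.linalg.norm(a);rv=a/s*np.arctan2(s,-z[2]);print(rv/np.pi,(R.from_rotvec(rv)*Rc).as_euler('xyz'))
E
```

```text
[-0.01360719  0.19160355  0.        ] [3.14159265 0.         1.65603074]
```

Emit:
jog_arm(plan=[-0.03, -0.005, 0.043, 0, 0, 0, -0.07, -0.01, 0.1, 0, 0, 0, -0.11, -0.02, 0.18, 0, 0, 0, -0.13, -0.03, 0.28, 0, 0, 0, -0.13, -0.03, 0.39, 0, 0, 0, -0.13, -0.03, 0.5, 0, 0, 0, -0.13, -0.03, 0.6, 0, 0, 0, -0.13, -0.03, 0.7, 0, 0, 0])

```text
clock: 22.38
position: [0.4628, -0.3219, 0.4248]
tool_rot: [2.542, 0.006, 1.654]
ft_force: [0.5, -0.9, -1.4]
grip_width: 0.0151
```

```bash
python3 - <<'E'
from lid import *
m,im=snap('side','d12');o=observe();print(o['clock'],o['position'],o['tool_rot'],o['ft_force'],o['grip_width'],o['qpos'])
crop('d12',180,80,200,150,4,'d12b')
E
```

```text
22.425 [ 0.46410987 -0.32287782  0.43333808] [2.53471571 0.01392605 1.6529223 ] [ 1.71219566 -1.01337632  5.22681976] 0.014720046302078802 [ 0.90988067 -0.07995552 -0.06649447  1.60151329 -0.4971252   1.25407577
  0.99791157]
```

View pics/d12b.png

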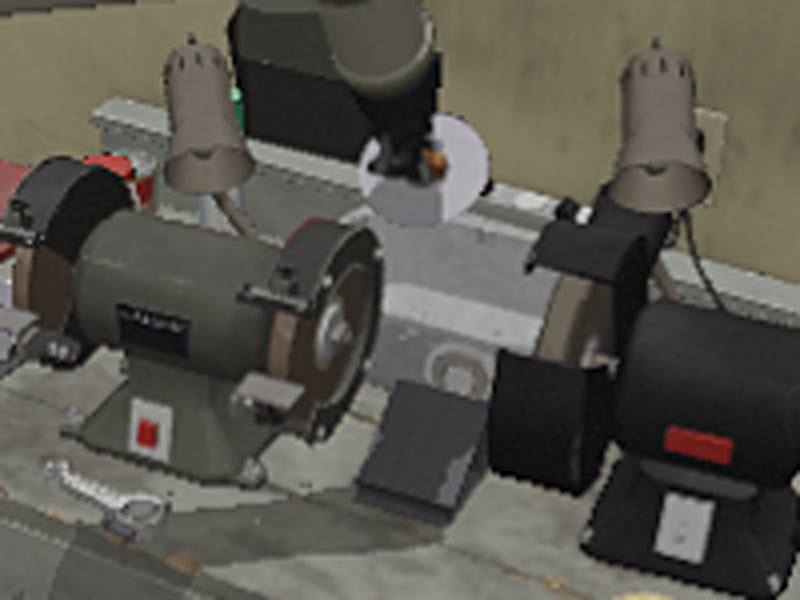

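Emit:
jog_arm(plan=[0, 0.06, 0.01, -0.003, 0.048, 0, 0.01, 0.15, 0.01, -0.006, 0.096, 0, 0.02, 0.25, 0.01, -0.01, 0.144, 0, 0.03, 0.36, 0.01, -0.0136, 0.1916, 0, 0.03, 0.47, 0.01, -0.0136, 0.1916, 0, 0.03, 0.58, 0.01, -0.0136, 0.1916, 0, 0.04, 0.69, 0.01, -0.0136, 0.1916, 0, 0.05, 0.8, 0.01, -0.0136, 0.1916, 0, 0.07, 0.91, 0.01, -0.0136, 0.1916, 0, 0.09, 1.0, 0.01, -0.0136, 0.1916, 0])

```text
clock: 23.68
position: [0.5082, 0.1797, 0.4285]
tool_rot: [-3.139, -0.001, 1.656]
ft_force: [0.5, -1.4, -3.0]
grip_width: 0.0145
```

```bash
python3 - <<'E'
from lid import *
o=observe();print(o['clock'],o['position'],o['tool_rot'],o['qpos'],o['grip_width'])
print((np.array([.5245,.264,.17])-o['position'])/.5)
E
```

```text
23.675 [0.50822536 0.17968325 0.42845232] [-3.13871020e+00 -1.24729591e-03  1.65617978e+00] [ 0.12148196  0.25033964 -0.68711071  1.1616953   0.15901996  1.78413327
 -0.43114169] 0.01449696581713863
[ 0.03254929  0.16863349 -0.51690464]
```

Emit:
jog_arm(plan=[0.02, 0.09, 0, 0, 0, 0, 0.0325, 0.168, -0.03, 0, 0, 0, 0.0325, 0.168, -0.14, 0, 0, 0, 0.0325, 0.168, -0.26, 0, 0, 0, 0.0325, 0.168, -0.38, 0, 0, 0, 0.0325, 0.168, -0.49, 0, 0, 0, 0.0325, 0.168, -0.577, 0, 0, 0, 0.0325, 0.168, -0.577, 0, 0, 0, 0.0325, 0.168, -0.577, 0, 0, 0])

```text
clock: 24.8
position: [0.5256, 0.2622, 0.1421]
tool_rot: [-3.141, -0.002, 1.655]
ft_force: [-0.2, 1.3, -2.9]
grip_width: 0.0146
```

```bash
python3 - <<'E'
from lid import *
m,im=snap('wrist','w13');o=observe();print(o['clock'],o['position'],o['tool_rot'],o['ft_force'],o['grip_width'])
crop('w13',0,0,512,384,1.5,'w13b')
th=np.linspace(0,2*np.pi,73);c=o['position']
q=proj(m,[[c[0]+.061*np.cos(t),c[1]+.061*np.sin(t),c[2]-.005] for t in th])*1.5;print('lid',q.min(0),q.max(0))
q=proj(m,[[.5245+.058*np.cos(t),.264+.058*np.sin(t),.06] for t in th])*1.5;print('pot',q.min(0),q.max(0))
snap('scene','s13');crop('s13',60,130,150,130,5,'s13b')
E
```

```text
24.85 [0.5260575  0.26255391 0.14278831] [ 3.14080103e+00 -2.99063388e-03  1.65530580e+00] [ 0.40463757  0.22038007 -3.78509427] 0.014889574047986597
lid [200.3421516  186.00006754] [570.43926997 525.3592023 ]
pot [260.62223611 176.40167599] [500.49961651 405.9866138 ]
```

View pics/w13b.png

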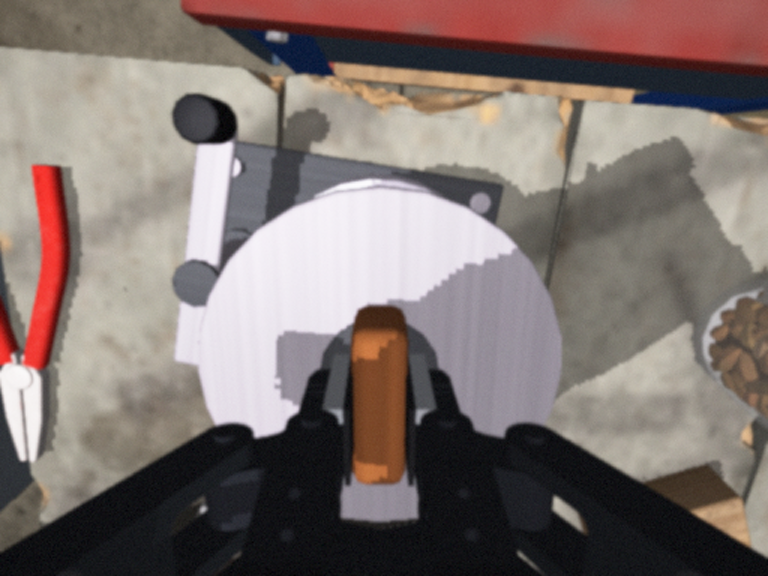

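View pics/s13b.png

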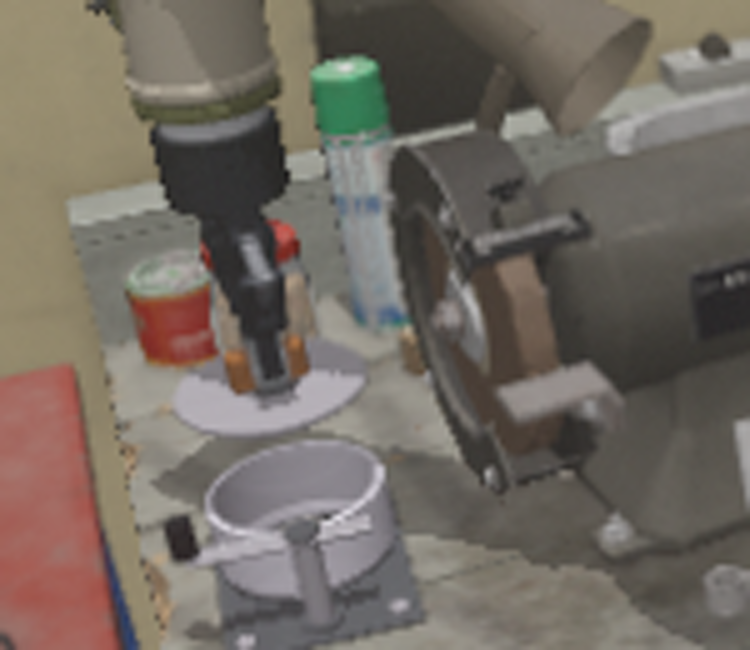

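Emit:
jog_arm(plan=[0, 0.002, -0.06, 0, 0, 0, 0, 0.002, -0.1, 0, 0, 0, 0, 0.002, -0.12, 0, 0, 0, 0, 0.002, -0.13, 0, 0, 0, 0, 0.002, -0.13, 0, 0, 0])

```text
clock: 25.52
position: [0.5251, 0.2628, 0.0756]
tool_rot: [-3.139, -0.002, 1.655]
ft_force: [0.2, -1.0, -2.4]
grip_width: 0.0148
```

Emit:
jog_arm(plan=[0, 0, -0.006, 0, 0, 0, 0, 0, -0.01, 0, 0, 0, 0, 0, -0.01, 0, 0, 0])

```text
clock: 25.9
position: [0.525, 0.2627, 0.0703]
tool_rot: [-3.139, -0.002, 1.655]
ft_force: [-0.2, 0.6, -3.1]
grip_width: 0.0145
```

Emit:
jog_arm(plan=[0, 0, -0.003, 0, 0, 0, 0, 0, -0.006, 0, 0, 0, 0, 0, -0.006, 0, 0, 0])

```text
clock: 26.28
position: [0.5251, 0.2628, 0.07]
tool_rot: [-3.141, -0.001, 1.655]
ft_force: [-9.2, -6.0, 19.8]
grip_width: 0.0145
```

```bash
python3 - <<'E'
from lid import *
snap('scene','s14');o=observe();print(o['clock'],o['position'],o['tool_rot'],o['ft_force'],o['grip_width'])
crop('s14',80,170,120,100,6,'s14b')
E
```

```text
26.325 [0.52509043 0.26276176 0.07002028] [-3.14059324e+00 -7.02378943e-04  1.65531523e+00] [-8.95196972 -6.66947808 19.65225079] 0.015049068011593473
```

View pics/s14b.png

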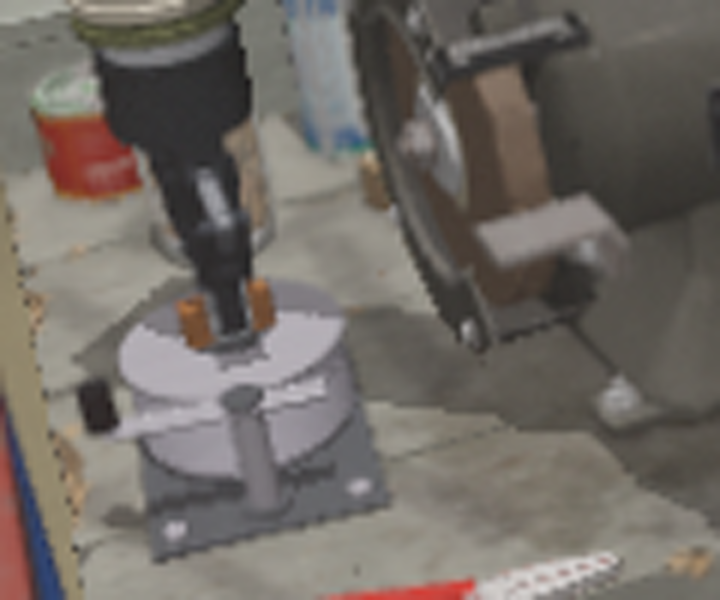

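Emit:
jog_arm(plan=[0, 0, 0, 0, 0, 0, 0, 0, 0.004, 0, 0, 0, 0, 0, 0.01, 0, 0, 0, 0, 0, 0.08, 0, 0, 0, 0, 0, 0.18, 0, 0, 0, 0, 0, 0.28, 0, 0, 0, 0, 0, 0.28, 0, 0, 0], grip=0.1)

```text
clock: 27.2
position: [0.5267, 0.2644, 0.2121]
tool_rot: [3.137, -0.005, 1.656]
ft_force: [0.4, 0.1, 0.2]
grip_width: 0.0468
```

```bash
python3 - <<'E'
from lid import *
m,im=snap('wrist','w15');o=observe();print(o['clock'],o['position'],o['tool_rot'],o['ft_force'],o['grip_width'],o['qpos'])
crop('w15',0,0,512,384,1.5,'w15b')
th=np.linspace(0,2*np.pi,73)
q=proj(m,[[.5245+.061*np.cos(t),.264+.061*np.sin(t),.065] for t in th])*1.5;print(q.min(0),q.max(0))
q=proj(m,[[.5245+.061*np.cos(t),.264+.061*np.sin(t),.069] for t in th])*1.5;print(q.min(0),q.max(0))
snap('scene','s15');crop('s15',80,170,120,100,6,'s15b')
E
```

```text
27.25 [0.52580111 0.26346053 0.20940518] [ 3.14015840e+00 -2.94165642e-03  1.65540473e+00] [ 0.4281553  -0.22055576 -1.51010407] 0.046747857826506374 [ 0.01309078  0.39611983 -0.70463006  1.4881558   0.25731558  1.34938125
 -0.62446531]
[277.42851491 169.1161382 ] [476.1221604  362.52009221]
[276.12436992 169.38775736] [477.42421911 365.14684267]
```

View pics/w15b.png

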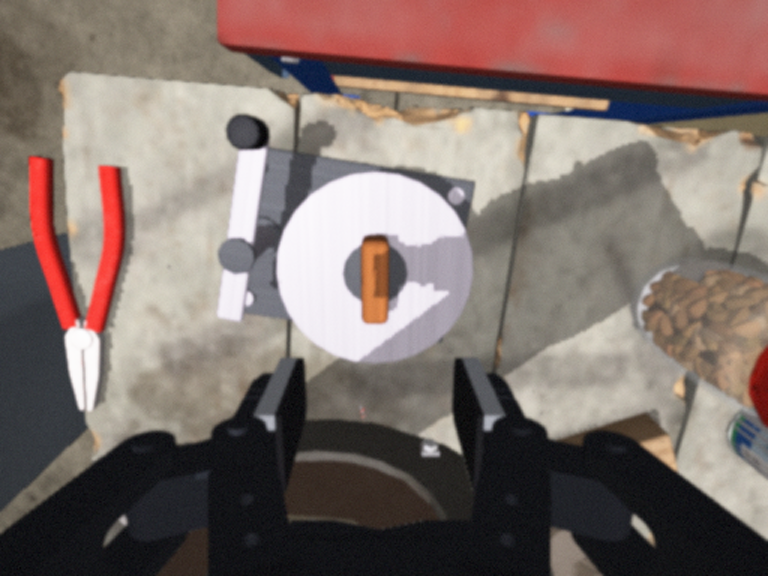

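View pics/s15b.png

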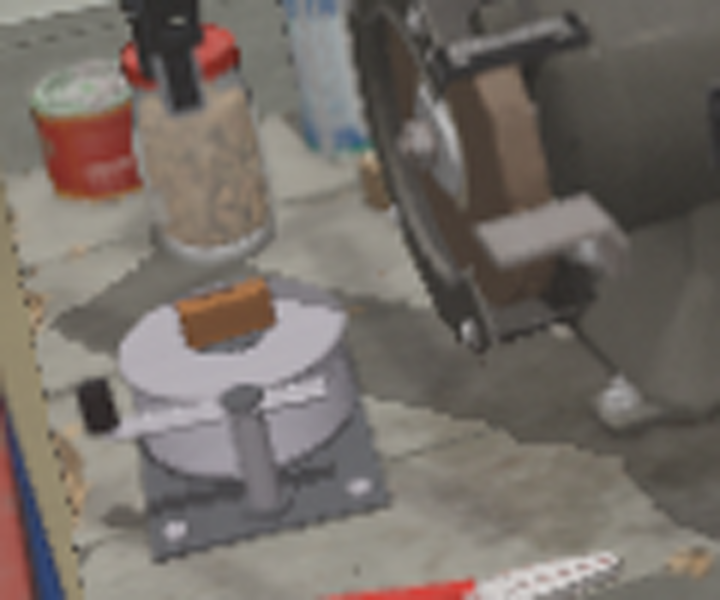

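```bash
python3 - <<'E'
from lid import *
m=load('w15');k=onz(m,(245/1.5,131/1.5),.099);p=onz(m,(237/1.5,255/1.5),.076);print(k,p,np.linalg.norm((k-p)[:2]))
o=observe();print((np.array([.4535,.3378,.14])-o['position'])/.5)
E
```

```text
[0.45211471 0.33891264 0.099     ] [0.44193591 0.2697411  0.076     ] 0.06991645193999596
[-0.14314304  0.15007978 -0.13510295]
```

Emit:
jog_arm(plan=[-0.07, 0.075, 0, 0, 0, -0.044, -0.145, 0.151, -0.04, 0, 0, -0.088, -0.145, 0.151, -0.12, 0, 0, -0.088, -0.145, 0.151, -0.2, 0, 0, -0.088, -0.145, 0.151, -0.263, 0, 0, -0.088, -0.145, 0.151, -0.263, 0, 0, -0.088, -0.145, 0.151, -0.263, 0, 0, -0.088], grip=0)

```text
clock: 28.18
position: [0.4525, 0.3385, 0.0763]
tool_rot: [-3.139, -0.002, 1.379]
ft_force: [-0.0, -0.2, 1.1]
grip_width: 0.0424
```

```bash
python3 - <<'E'
from lid import *
m,im=snap('wrist','w16');o=observe();print(o['clock'],o['position'],o['tool_rot'],o['ft_force'],o['grip_width'])
crop('w16',100,150,300,230,2.6,'w16b')
p=np.array([.4415,.2693]);c=np.array([.5245,.264]);u=(p-c)/np.linalg.norm(p-c);a0=np.arctan2(u[1],u[0])
x=o['position'];t0=a0-np.arctan2(x[1]-p[1],x[0]-p[0]);print(t0)
for t in np.linspace(t0,-.06,16):
    a=a0-t;q=p+.07*np.array([np.cos(a),np.sin(a)]);print(round(t,3),np.round((q-x[:2])/.5,3),round((t0-t)/np.pi,3))
E
```

```text
28.225 [0.45289418 0.3387428  0.07693761] [-3.13998025e+00 -2.80308977e-03  1.37892656e+00] [0.56949344 0.31629398 0.51382319] 0.04269972111892871
1.6696583713652544
1.67 [-0.    -0.001] 0.0
1.554 [-0.016  0.001] 0.037
1.439 [-0.032  0.001] 0.073
1.324 [-0.048 -0.001] 0.11
1.208 [-0.064 -0.005] 0.147
1.093 [-0.079 -0.011] 0.184
0.978 [-0.093 -0.018] 0.22
0.862 [-0.107 -0.027] 0.257
0.747 [-0.119 -0.037] 0.294
0.632 [-0.13  -0.049] 0.33
0.517 [-0.14  -0.062] 0.367
0.401 [-0.148 -0.076] 0.404
0.286 [-0.154 -0.091] 0.44
0.171 [-0.159 -0.106] 0.477
0.055 [-0.162 -0.122] 0.514
-0.06 [-0.163 -0.138] 0.551
```

View pics/w16b.png

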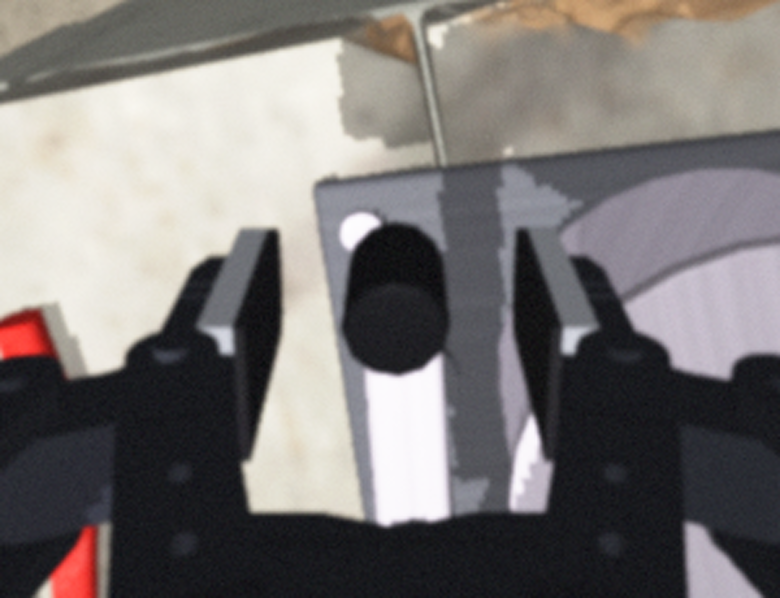

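Emit:
jog_arm(plan=[0, 0, 0, 0, 0, 0, 0, 0, 0, 0, 0, 0, -0.016, 0.001, 0, 0, 0, 0.037, -0.032, 0.001, 0, 0, 0, 0.073, -0.048, -0.001, 0, 0, 0, 0.11, -0.064, -0.005, 0, 0, 0, 0.147, -0.079, -0.011, 0, 0, 0, 0.184, -0.093, -0.018, 0, 0, 0, 0.22, -0.107, -0.027, 0, 0, 0, 0.257, -0.119, -0.037, 0, 0, 0, 0.294, -0.13, -0.049, 0, 0, 0, 0.33, -0.14, -0.062, 0, 0, 0, 0.367, -0.148, -0.076, 0, 0, 0, 0.404, -0.154, -0.091, 0, 0, 0, 0.44, -0.159, -0.106, 0, 0, 0, 0.477, -0.162, -0.122, 0, 0, 0, 0.514, -0.163, -0.138, 0, 0, 0, 0.551, -0.163, -0.138, 0, 0, 0, 0.551], grip=-0.43)

```text
clock: 30.48
position: [0.3716, 0.2709, 0.0767]
tool_rot: [3.14, 0.001, 3.112]
ft_force: [2.0, 6.8, -3.7]
grip_width: 0.0242
```

```bash
python3 - <<'E'
from lid import *
m,im=snap('wrist','w17');o=observe();print(o['clock'],o['position'],o['tool_rot'],o['ft_force'],o['grip_width'])
crop('w17',100,150,300,230,2.6,'w17b')
E
```

```text
30.525 [0.37157547 0.27092225 0.07667622] [3.14037057e+00 5.29116576e-04 3.11075842e+00] [ 2.17003703  6.87835175 -3.79783173] 0.024448340502659576
```

View pics/w17b.png

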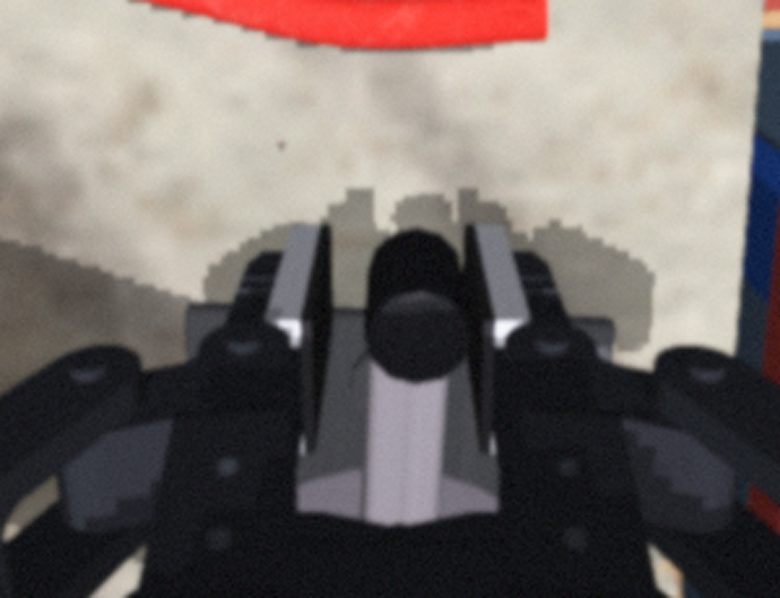

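Emit:
jog_arm(plan=[0, -0.004, 0, 0, 0, 0, 0, -0.004, 0, 0, 0, 0])

```text
clock: 30.78
position: [0.3716, 0.2707, 0.0768]
tool_rot: [3.137, 0.001, 3.112]
ft_force: [3.7, 14.3, -9.5]
grip_width: 0.0247
```

Emit:
jog_arm(plan=[0, 0.005, 0, 0, 0, 0, 0, 0.005, 0, 0, 0, 0, 0, 0.005, 0.06, 0, 0, 0, 0, 0.005, 0.18, 0, 0, 0, 0, 0.005, 0.3, 0, 0, 0, 0.05, 0.005, 0.4, 0, 0, 0, 0.1, 0.005, 0.45, 0, 0, 0, 0.1, 0.005, 0.45, 0, 0, 0, 0.1, 0.005, 0.45, 0, 0, 0], grip=0)

```text
clock: 31.9
position: [0.42, 0.2697, 0.3]
tool_rot: [-3.138, -0.003, 3.111]
ft_force: [-0.7, -0.4, 0.8]
grip_width: 0.043
```

```bash
python3 - <<'E'
from lid import *
m,im=snap('wrist','w18');o=observe();print(o['clock'],o['position'],o['tool_rot'],o['ft_force'],o['grip_width'])
crop('w18',0,0,512,384,1.5,'w18b')
snap('scene','s18');crop('s18',70,170,130,100,6,'s18b')
E
```

```text
31.95 [0.41970896 0.2696607  0.29983085] [-3.13795508e+00 -2.93979062e-03  3.11111234e+00] [-0.61813978 -0.8578296   0.1837728 ] 0.04269150285717257
```

View pics/w18b.png

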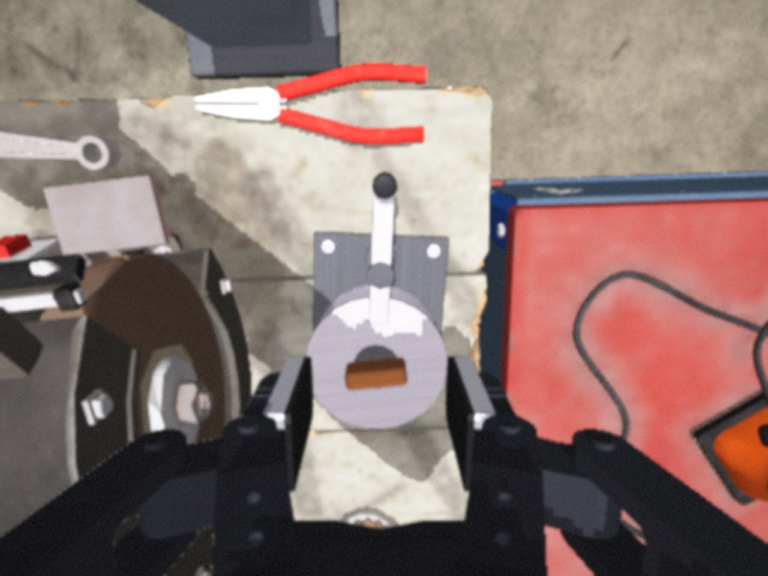

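View pics/s18b.png

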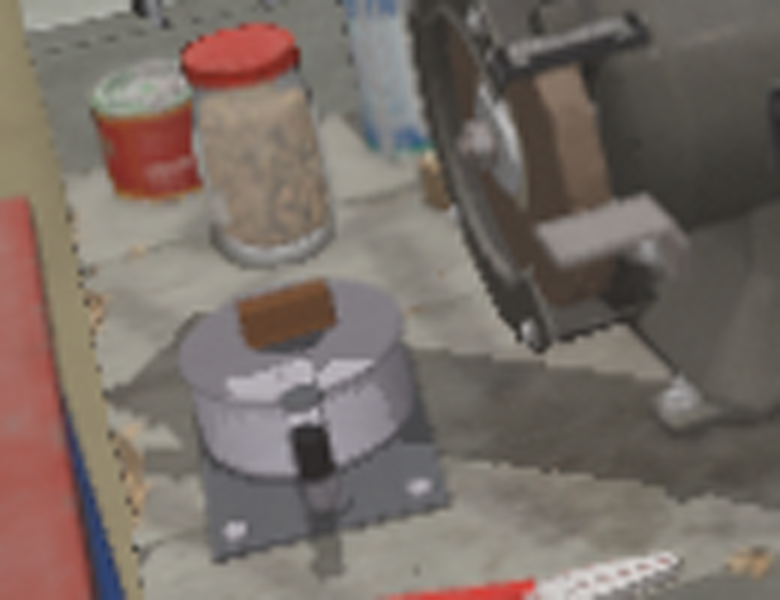

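```bash
python3 -c "
from cell import *
print(hand_in(),observe()['clock'])"
```

```text
the job is handed in; nothing more can be done
the job is handed in; nothing more can be done
```

The job is done and handed in, with about 32 s on the clock at the last reading. No check failed, but the hand-in gave no verdict.

**What I did:**
1. I swung the clip to about 1.67 rad, clear of the mouth.
2. I picked up the grey sprocket by its hub and laid it in the pot. The blue look-alike was left alone.
3. I lifted the larger lid off the sloping stand by its handle, carried it over the grinder, levelled it and set it on the pot.
4. I swung the clip back across the lid's edge until it met its stop.

**What the last checks showed:**
- **Sprocket:** after release the wrist picture showed it flat on the pot floor.
- **Lid:** it met the rim at the height expected for full seating, with about 20 N on contact. Its outline afterwards matched a level, seated lid to within about 1.5 mm.
- **Clip stop:** pushing 2 mm further moved the knob only 0.2 mm while the side force rose from 7 N to 14 N.
- **Clip line:** in the final picture the knob, post and lid centre are in line.
- **At hand-in:** the gripper was well above everything, touching nothing. I did not touch the smaller lid.

**One reading disagreed:** the gripper read about 28 mm on the 32 mm hub, but the picture showed the sprocket held square, and it carried and released cleanly.

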